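# Pin the vial tray to the shaker

### The job

Load the orbital shaker: carry the vial tray level and set it down gently over the stud in the middle of the deck, flat and square on the deck with the vials at the back, away from the control panel. Then slide the straight leg of the hairpin clip through the cross hole in the stud from the panel side and push the clip fully home, so that its bent leg snaps round the shank. Leave both like that, with nothing else on the bench disturbed.

Things in the scene. Friction and masses are not known exactly. Their poses are not given: they have to be found in the camera images.
- shaker: White orbital shaker, 235 (x) x 205 (y) mm, fixed. Origin at bench level under its stud; z up; grey control panel on its -x side, +x is its back. Flat blue deck from -110 to +104 mm in x, 175 mm in y, top 96 mm above the bench. On the deck stands a steel stud, 20 mm thick, 40 mm high, top chamfered to 12 mm.
- stud_base (a point): Foot of the stud: its axis at the deck's top face. Axes as the shaker's.
- stud_hole (a point): Centre of the stud's cross hole, 9 mm above the deck, 3 mm above the tray's plate once that is down. The hole is 7 mm wide (8 mm high) and runs along the shaker's x axis through the 20 mm stud; mouths flared to 10 mm. Axes as the shaker's.
- tray: Loose vial tray, 0.4 to 0.7 kg. Origin on the axis of its 25 mm bore (for the stud), at the underside. Grey plate 6 mm thick, x = -100 to +100 mm, 130 mm in y. At its +x end a white block with eight amber vials (x = 46 to 99 mm, caps 58 mm high); the rest of the plate is bare and flat. An aluminium bar handle bridges the vials along y.
- tray_handle (a point): Middle of the tray's handle bar, at x = +62, y = 0, z = +88 mm of the tray, near above its centre of mass. The bar is 12 mm wide (tray's x), 14 mm high and 129 mm long (tray's y). Axes as the tray's.
- clip: Hairpin clip of 5 mm wire, 50 g, 105 mm long. Origin under the centre of its red coil (25 mm across, 10 mm high). Straight leg along +x at y = -9 mm, nose 3.4 mm thick at x = 92. Bent leg on the +y side, same plane, bulges round the shank at x = 52; sprung: a push of about 5 N along +x snaps it over the stud, then it stops. Its leg meets the hole when the clip lies flat on the tray's plate.
- clip_seat (a point): Point on the straight leg's axis, at x = 52, y = -9, z = 2.5 mm of the clip, that sits on the stud's axis when the clip is fully home.
- clip_tip (a point): End of the straight leg's nose, at x = 92, y = -9, z = 2.5 mm of the clip.
- amber_bottle: Bystander: amber bottle, 48 mm across, 92 mm high. Origin at the centre of its underside.
- dropper: Bystander: white dropper bottle, 38 mm across, 95 mm high. Origin at the centre of its underside.
- beaker: Bystander: glass beaker, 68 mm across, 85 mm high. Origin at the centre of its underside.
- slide_box: Bystander: blue slide box, 102 x 87 x 38 mm. Origin at the centre of its underside.
- sharps_pot: Bystander: yellow open pot, 92 mm across, 100 mm high. Origin at the centre of its underside.
- spare_vial: Bystander: amber vial with a white cap, 21 mm across, 46 mm high, upright. Origin at the centre of its underside.
Things that resemble listed ones, but are neither listed nor needed, are in the scene too. What is shaped like the tray but turquoise is not meant.

How it is judged:
By the outcome, as a careful person would: the job done as asked, in the order asked, and still so for the second after the job is handed in, with the robot touching nothing.
It also fails if it takes over 61 s, if anything falls off the work surface, if the arm or the gripper's body presses on something with over 40 N, if the wrist force passes 120 N, or if a joint passes its speed limit or range.

### The arm

A 6-joint arm with a two-finger parallel gripper is mounted at the origin on the work surface. World frame = base frame: x ahead of the robot, y to its left, z up, the work surface at z = 0. Lengths are in m, angles in degrees, forces in N, time in s.
With the tool pointing down it reaches from about 0.2 to 0.875 m from the base axis. Payload 3.4 kg.
Tool frame: the origin (TCP) lies at the very end of the fingers, on their centre line; the grasp point (between the pads) lies 19 mm behind it; z points along the fingers, y is the line along which they close (so a half turn about z gives the same grasp; the last joint's range is limited). The gripper opens to 94 mm and grips with 3 to 60 N. Pads are 16 mm wide; open, the fingers measure 119 mm over their backs; the gripper's body (75 mm by 177 mm) begins 78 mm behind the grasp point.
Start: joints at [-72.365, 15.808, 86.224, -0, 77.962, -6.933], TCP at [0.239, -0.523, 0.176] pointing down, gripper open.
Joint ranges: [-165.64, 165.64], [-43.16, 119.46], [12.63, 154.43], [-67.54, 247.53], [6.08, 155.33], [-154.97, 154.97]. Speed limits (degrees/s): [147.25, 147.25, 180, 180, 180, 180].

### API

Orientations are given as [roll, pitch, yaw] about the fixed x, y, z axes, in that order (R = Rz(yaw) Ry(pitch) Rx(roll)).
In Python, from cell import robot, optics gives the robot as it stands.
- The arm moves only by the tool jog_arm, never from a script. Its argument "moves" is a list that holds one entry, the list of rows, each a list of 7 numbers: the shift along the tool's x, y, z normalised to -1 to 1, where 1 is 150 mm, then the turn, a rotation vector about the tool's x, y, z normalised to -1 to 1, where 1 is pi/4 rad, then the opening, from 0 (shut) to 1 (fully open). In form: [[[tx, ty, tz, ax, ay, az, fingers], ...]]. A call has 1 to 20 rows; each row is the pose to reach, as a shift and turn from the pose commanded when the call began, along the tool's axes at that moment; what a row does not reach only later rows make up. A row lasts 1/10 s, in which the tool goes at most 50 mm and 8.59 degrees, less where a joint would pass 70% of its speed; a pose out of reach is approached as far as the arm can. A call with a number of a shift or a turn outside -1 to 1 is refused whole. A call with a gripper value outside its range is refused whole. The fingers move at their own pace and stop on an object; "newtons" is the grip in N (left out, the last holds). Time passes only in rows, so rows that repeat a pose let the fingers close. It gives the time, the measured TCP pose, the force, the opening and the grip force at its end, in the units of the state.
- robot.get_state(): the state, without advancing time (a new reading comes with each control period).
- optics.grab_frame(name): name is "side" or "top"; returns (picture, depth): 384x512x3 uint8, red, green, blue; 384x512 float32, m along the optical axis (not along the pixel's ray), 0 where there is no reading.
- optics.camera_info(name): a dict with "vertical_fov" (degrees; the focal length in pixels is half the picture's height over the tangent of half this angle, whatever the lens; pixels are square), "cx", "cy" (the principal point, pixels), "D" ([k1, k2, p1, p2, k3] as OpenCV has them; the pictures are not rectified), "R" (3x3) and "t" (3): a world point X has camera coordinates R X + t. Camera axes: x right, y down, z forward; pixel columns grow to the right and rows downward; lengths in m; the calibration is good to about 2 mm. A picture is of the moment at which its call begins. camera_info takes no time and is no camera call.
- robot.finish_job(): hands the job in; it is judged then, once.
The state is a dict: "clock": time; "joints": joint angles; "qd": joint speeds; "effort": joint torques, N m; "tcp_pos": TCP position; "ee_rot": TCP orientation; "force": force on the tool from outside, world axes, zero at the start; "moment": the same for the moment, N m; "width": opening from 0.0 (shut) to 1.0 (fully open); "finger_force": force on a finger pad.
Only numpy, scipy, OpenCV 4.12 (cv2) and the standard library are available. Lean on these libraries where they do the work, as an engineer would, in place of code of your own. Each camera call takes 0.05 s, during which the arm holds its last target. There are 200 camera calls.

## Working session

There is one attempt and no reset: what is moved stays moved. The work goes in short steps, Python scripts to look and compute and a tool call to move; the robot and the scene stay as the last step left them, time stands still between calls to the robot, and variables do not carry over. Pictures are saved under pics/ and viewed, at most 10 in all, crops included, and the job is handed in when it is done.

Besides the shell and the picture viewer there is one more tool, called after ">>>" as name(argument=value, ...) on one line, values as JSON. jog_arm: Moves the arm, as the interface text tells. Scaled input: -1 to 1 covers 150 mm each way for a shift and pi/4 rad each way for a turn. Its arguments: {"type":"object","properties":{"moves":{"type":"array","items":{"type":"array","items":{"type":"array","items":{"type":"number","minimum":-1,"maximum":1}}}},"newtons":{"type":"number"}},"required":["moves"]}

```bash
ls; mkdir -p pics; python3 - <<'E'
from cell import robot, optics
import cv2,numpy as np
for n in("top","side"):
    p,d=optics.grab_frame(n); np.savez(f"{n}0.npz",p=p,d=d)
    cv2.imwrite(f"pics/{n}0.png",cv2.resize(p[:,:,::-1],(800,600),interpolation=cv2.INTER_CUBIC))
    print(n,optics.camera_info(n),(d>0).mean())
print(robot.get_state())
E
```

```text
pics
top {'vertical_fov': 43.75089210229641, 'cx': 263.84458829240583, 'cy': 185.38427687592448, 'D': array([-0.1022155,  0.       ,  0.       ,  0.       ,  0.       ]), 'R': array([[ 0.02842124, -0.99954029, -0.01055646],
       [-0.9852882 , -0.02623244, -0.16887574],
       [ 0.16852119,  0.01520081, -0.98558082]]), 't': array([-0.05128753,  0.49939331,  1.3744149 ])} 0.9960988362630209
side {'vertical_fov': 42.60266920106488, 'cx': 255.79562255021472, 'cy': 190.47155107060328, 'D': array([0.05472413, 0.        , 0.        , 0.        , 0.        ]), 'R': array([[ 0.74908372, -0.66246614, -0.00349267],
       [-0.51463723, -0.57859011, -0.63275746],
       [ 0.41715957,  0.47578577, -0.77434217]]), 't': array([-0.39456116,  0.2843997 ,  1.26426613])} 0.9961751302083334
{'clock': 0.1, 'joints': array([-7.23665757e+01,  1.58412373e+01,  8.62858492e+01, -2.49891076e-03,
        7.79637459e+01, -6.93416732e+00]), 'qd': array([ 0.06462935, -0.20178152, -0.12869696,  0.03215634, -0.04265589,
       -0.02712133]), 'effort': array([ 1.41463781e-03, -4.05457020e+01, -2.37778777e+01,  7.02180807e-02,
        2.99264502e-02, -6.15543354e-05]), 'tcp_pos': array([ 0.23886244, -0.52242868,  0.17543351]), 'ee_rot': array([-1.79909537e+02, -8.54081263e-03,  2.45681079e+01]), 'force': array([-0.17606194, -0.12254168, -0.67201105]), 'moment': array([ 0.05074465, -0.02211424, -0.01910692]), 'finger_force': 0.0, 'width': 0.9989696471284853}
```

View pics/top0.png

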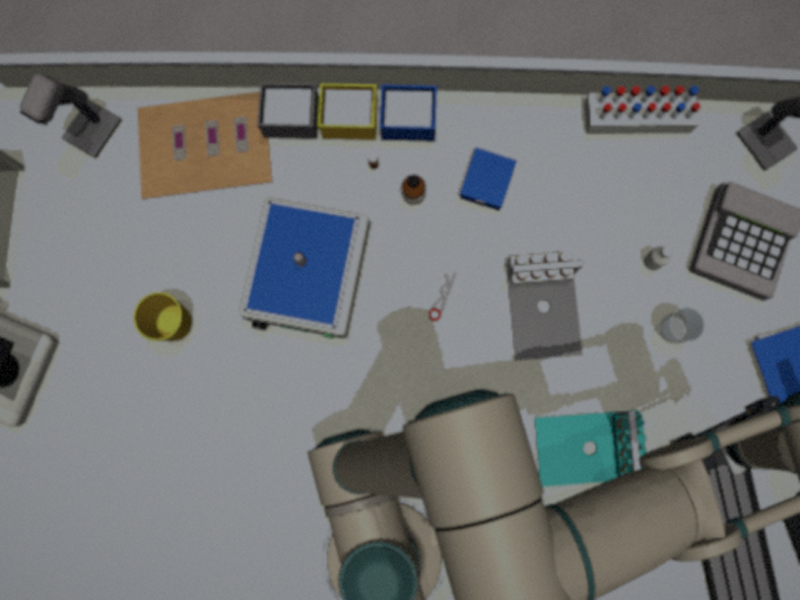

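View pics/side0.png

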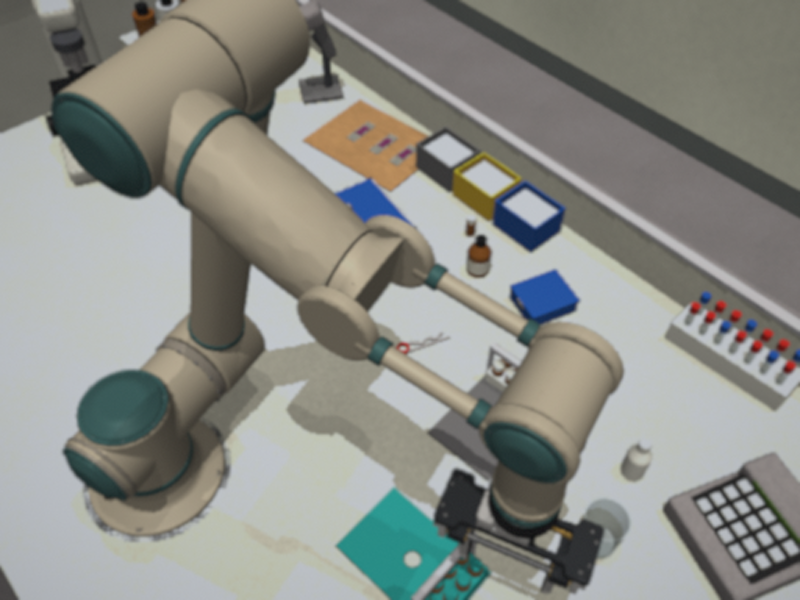

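The top view shows several candidates:
- **Tray:** grey one at (545,300), turquoise one at (590,448). The grey one fits, because turquoise is excluded.
- **Clip:** wire with a red coil at (435,313), legs pointing up to (452,275).
- **Shaker:** at (305,265), stud at (299,257), panel side at the bottom. The blue box at the lower right is not the shaker.

The arm blocks the side view of the tray.

```bash
cat >h.py <<'E'
import numpy as np,cv2
from cell import robot,optics
def cam(n):
    c=optics.camera_info(n); f=192/np.tan(np.radians(c["vertical_fov"]/2))
    return np.array([[f,0,c["cx"]],[0,f,c["cy"]],[0,0,1.]]),np.array(c["D"]),np.array(c["R"]),np.array(c["t"])
def rays(n,uv):
    K,D,R,t=cam(n); q=cv2.undistortPoints(np.asarray(uv,float).reshape(-1,1,2),K,D)[:,0]
    return -R.T@t, np.c_[q,np.ones(len(q))]@R
def onplane(n,uv,z):
    C,d=rays(n,uv); return C+d*((z-C[2])/d[:,2])[:,None]
def cloud(n,dep):
    v,u=np.mgrid[:384,:512]; C,d=rays(n,np.c_[u.ravel(),v.ravel()])
    return (C+d*dep.ravel()[:,None]).reshape(384,512,3)
def proj(n,X):
    K,D,R,t=cam(n); return cv2.projectPoints(np.asarray(X,float).reshape(-1,3),cv2.Rodrigues(R)[0],t,K,D)[0][:,0]
def tri(a,ua,b,ub):
    (A,da),(B,db)=rays(a,[ua]),rays(b,[ub]); da,db=da[0],db[0]
    s=np.linalg.lstsq(np.c_[da,-db],B-A,rcond=None)[0]; P,Q=A+s[0]*da,B+s[1]*db
    return (P+Q)/2,np.linalg.norm(P-Q)
E
python3 - <<'E'
from h import *
z=np.load("top0.npz");p,d=z["p"],z["d"];W=cloud("top",d);hsv=cv2.cvtColor(p,cv2.COLOR_RGB2HSV)
s=.64
def at(u,v):return W[int(v*s),int(u*s)].round(3)
for n,u,v in[("deck",330,240),("stud",299,257),("plate",545,335),("block",545,255),("vialcap",545,262),("bench",480,330),("bench2",430,230),("bottle",413,187),("pot",160,316),("box",488,178),("dropper",655,258),("beaker",680,325),("spare",373,162),("coil",435,313)]:print(n,at(u,v))
c=p[int(165*.64*1)-0:,:]
a=cv2.resize(p[120:245,255:385,::-1],None,fx=4.6,fy=4.6,interpolation=cv2.INTER_CUBIC)
cv2.imwrite("pics/c1.png",a)
b=cv2.resize(p[120:220,145:245,::-1],None,fx=5.8,fy=5.8,interpolation=cv2.INTER_CUBIC)
cv2.imwrite("pics/c2.png",b);print(a.shape,b.shape)
E
```

```text
deck [0.583 0.117 0.094]
stud [0.54  0.167 0.133]
plate [ 0.427 -0.294  0.002]
block [ 0.577 -0.288  0.036]
vialcap [ 0.563 -0.287  0.042]
bench [ 0.433 -0.17  -0.002]
bench2 [ 0.63  -0.068 -0.002]
bottle [ 0.691 -0.033  0.086]
pot [0.442 0.46  0.002]
box [ 0.731 -0.179  0.034]
dropper [ 0.57  -0.496  0.063]
beaker [ 0.451 -0.56   0.005]
spare [0.753 0.049 0.046]
coil [ 0.463 -0.081  0.004]
(575, 598, 3) (580, 580, 3)
```

View pics/c1.png

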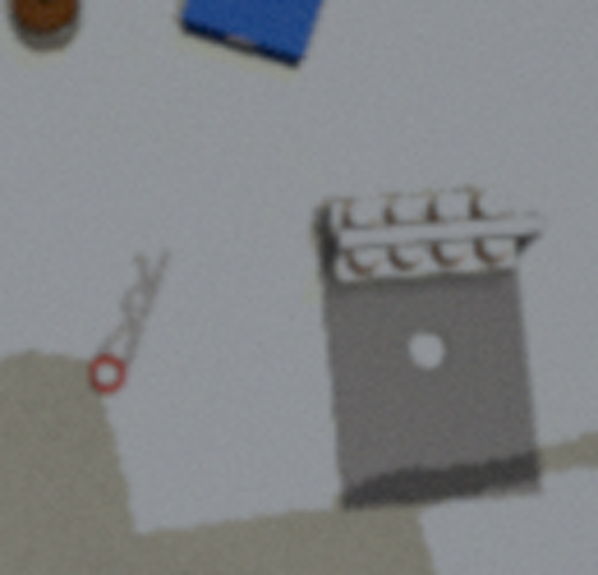

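View pics/c2.png

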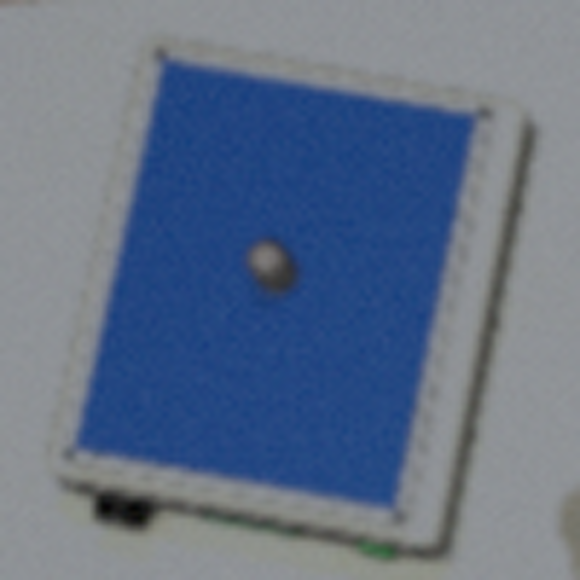

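Crop 1 confirms the grey tray: bore at (427,350), vials and handle along (335,235)–(545,225), far end. It also confirms the clip: coil at (107,373), straight leg on the right up to (168,250). Crop 2 shows the deck corners at (160,58), (478,112), (400,510) and (75,450). The knob and green lights are on the lower edge, so that is the panel side.

```bash
cat >m.py <<'E'
from h import *
def edges(mask,n,z):  # fit 4 side lines of the largest blob on plane z -> corners (world xy)
    c=max(cv2.findContours(mask.astype(np.uint8),0,cv2.CHAIN_APPROX_NONE)[0],key=cv2.contourArea)[:,0]
    P=onplane(n,c,z)[:,:2]; (cx,cy),(w,h),a=r=cv2.minAreaRect(P.astype(np.float32)*1000)
    B=cv2.boxPoints(r)/1000; L=[]
    for i in range(4):
        A,E=B[i],B[(i+1)%4]; u=(E-A)/np.linalg.norm(E-A); nn=np.array([-u[1],u[0]])
        s=(P-A)@u; k=(abs((P-A)@nn)<.012)&(s>.15*np.linalg.norm(E-A))&(s<.85*np.linalg.norm(E-A))
        v=cv2.fitLine((P[k]*1000).astype(np.float32),cv2.DIST_HUBER,0,.01,.01).ravel(); L.append((v[2:]/1000,v[:2]))
    X=[]
    for i in range(4):
        (p,u),(q,w)=L[i],L[(i+1)%4]; s=np.linalg.solve(np.c_[u,-w],q-p); X.append(p+s[0]*u)
    return np.array(X)
E
python3 - <<'E'
from m import *
z=np.load("top0.npz");p,d=z["p"],z["d"];W=cloud("top",d);hsv=cv2.cvtColor(p,cv2.COLOR_RGB2HSV).astype(int)
H,S,V=hsv[...,0],hsv[...,1],hsv[...,2]
box=lambda u0,u1,v0,v1:(np.mgrid[:384,:512][1]>=u0)&(np.mgrid[:384,:512][1]<u1)&(np.mgrid[:384,:512][0]>=v0)&(np.mgrid[:384,:512][0]<v1)
m=(S>120)&(H>95)&(H<125)&box(145,245,120,220)
m=cv2.morphologyEx(m.astype(np.uint8),cv2.MORPH_CLOSE,np.ones((9,9)))
X=edges(m,"top",.096);print("deck z",np.median(W[m>0][:,2]),"\n",X.round(4),[np.linalg.norm(X[i]-X[i-1]).round(4) for i in range(4)])
# stud top: depth
k=box(180,205,155,180)&(W[...,2]>.12);print("stud",k.sum(),np.median(W[k],0),W[k][:,2].max())
k=(S<60)&box(182,202,155,178)
v,u=np.nonzero(k);print("stud blob",u.mean(),v.mean(),u.min(),u.max(),v.min(),v.max())
# plate
print("V plate/bench",V[210,345],V[205,340],V[210,300],S[205,340])
m=(V<125)&box(318,385,178,235);
m=cv2.morphologyEx(m.astype(np.uint8),cv2.MORPH_CLOSE,np.ones((9,9)))
X=edges(m,"top",.006);print("plate",X.round(4),[np.linalg.norm(X[i]-X[i-1]).round(4) for i in range(4)])
g=cv2.GaussianBlur(p.astype(float).mean(2),(3,3),0);w=np.clip(g[189:204,340:356]-125,0,None)
print(g[189:204,340:356].round().astype(int)[::3])
vv,uu=np.mgrid[189:204,340:356];b=[(uu*w).sum()/w.sum(),(vv*w).sum()/w.sum()];print("bore",b,onplane("top",[b],.003))
k=box(315,385,155,190)&(W[...,2]>.078);print("handle",k.sum(),W[k][:,2].mean(),np.percentile(W[k],[2,50,98],axis=0).round(4))
v,u=np.nonzero(k);Q=onplane("top",np.c_[u,v],.095);r=cv2.minAreaRect((Q[:,:2]*1000).astype(np.float32));print(r)
E
```

```text
deck z 0.09603755010750459 
 [[ 0.6217  0.0766]
 [ 0.6458  0.2304]
 [ 0.5756  0.2418]
 [-0.1416  0.1981]] [np.float32(0.7728), np.float32(0.1556), np.float32(0.0711), np.float32(0.7185)]
stud 45 [0.53735128 0.16622862 0.13322471] 1.4383909626297695
stud blob 191.14285714285714 165.26190476190476 188 194 162 169
V plate/bench 101 100 149 5Traceback (most recent call last):
  File "<stdin>", line 16, in <module>
  File "m.py", line 9, in edges
    v=cv2.fitLine((P[k]*1000).astype(np.float32),cv2.DIST_HUBER,0,.01,.01).ravel(); L.append((v[2:]/1000,v[:2]))
      ~~~~~~~~~~~^^^^^^^^^^^^^^^^^^^^^^^^^^^^^^^^^^^^^^^^^^^^^^^^^^^^^^^^^
cv2.error: OpenCV(4.12.0) /io/opencv/modules/imgproc/src/linefit.cpp:50: error: (-215:Assertion failed) count > 0 in function 'fitLine2D_wods'
```

```bash
cat >meas.py <<'E'
from m import *
z=np.load("top0.npz");p,d=z["p"],z["d"];W=cloud("top",d);W[d==0]=np.nan
g3=cv2.GaussianBlur(p,(3,3),0).astype(float);g=g3.mean(2);bl=g3[...,2]-g3[...,0]
vv,uu=np.mgrid[:384,:512]
box=lambda u0,u1,v0,v1:(uu>=u0)&(uu<u1)&(vv>=v0)&(vv<v1)
def rep(name,m,zz):
    m=cv2.morphologyEx(m.astype(np.uint8),cv2.MORPH_CLOSE,np.ones((11,11)))
    v,u=np.nonzero(m);print(name,"blob",m.sum(),u.min(),u.max(),v.min(),v.max(),"z",np.nanmedian(W[m>0][:,2]))
    c=max(cv2.findContours(m,0,cv2.CHAIN_APPROX_NONE)[0],key=cv2.contourArea)[:,0]
    P=onplane("top",c,zz)[:,:2]*1000;r=cv2.minAreaRect(P.astype(np.float32));print(r,cv2.boxPoints(r).round(1).tolist())
    return P
if __name__=="__main__":
    print("bl deck",bl[150,200],"bench",bl[210,300],"rim",bl[205,236],"plate g",g[205,340],g[175,345])
    np.save("deck.npy",rep("deck",(bl>40)&box(145,245,120,220),.096))
    np.save("plate.npy",rep("plate",(g<120)&box(318,385,178,235),.006))
    w=np.where(box(340,356,189,204),np.clip(g-115,0,None),0);b=[(uu*w).sum()/w.sum(),(vv*w).sum()/w.sum()];print("bore",b,onplane("top",[b],.003))
    k=box(315,385,155,190)&(W[...,2]>.078)&(W[...,2]<.11);print("handle",k.sum(),np.percentile(W[k],[2,50,98],axis=0).round(4).tolist())
    print(cv2.minAreaRect((W[k][:,:2]*1000).astype(np.float32)))
    k=box(180,205,155,180)&(W[...,2]>.125)&(W[...,2]<.15);print("stud",k.sum(),np.median(W[k],0))
    print("stud top guess",onplane("top",[[191.1,164.5]],.136))
    red=g3[...,0]-g3[...,2];k=(red>25)&box(270,285,190,210);v,u=np.nonzero(k);print("coil",k.sum(),u.mean(),v.mean(),onplane("top",[[u.mean(),v.mean()]],.005),u.min(),u.max(),v.min(),v.max())
E
python3 meas.py
```

```text
bl deck 94.0 bench 7.0 rim 7.0 plate g 99.0 139.33333333333334
deck blob 3876 158 226 130 207 z 0.09601932712678041
((537.0288696289062, 169.16664123535156), (162.9346923828125, 202.97084045410156), 80.85688018798828) [[423.8999938964844, 104.9000015258789], [624.2999877929688, 72.5999984741211], [650.2000122070312, 233.5], [449.79998779296875, 265.70001220703125]]
plate blob 2434 318 384 178 234 z 0.005399970213308625
((451.4249572753906, -301.14886474609375), (170.51803588867188, 200.83897399902344), 1.5470101833343506) [[363.5, -203.10000610351562], [368.8999938964844, -403.79998779296875], [539.4000244140625, -399.20001220703125], [533.9000244140625, -198.5]]
bore [np.float64(347.2533783783784), np.float64(195.72447447447448)] [[ 0.48220266 -0.29116461  0.003     ]]
handle 207 [[0.5331, -0.3477, 0.0847], [0.5427, -0.2854, 0.0941], [0.553, -0.2221, 0.101]]
((543.9807739257812, -284.59771728515625), (12.99663257598877, 129.07232666015625), 5.867793083190918)
stud 37 [0.53852068 0.1667084  0.13358095]
stud top guess [[0.5383835  0.16604897 0.136     ]]
coil 44 277.59090909090907 200.9318181818182 [[ 0.46040014 -0.07986193  0.005     ]] 274 281 197 205
```

```bash
cat >>h.py <<'E'
from scipy.spatial.transform import Rotation as Ro
def plan(x,y,z,psi,frm=None):
    "tool-axes shift/turn numbers from the present pose to TCP x,y,z pointing down with yaw psi"
    s=robot.get_state(); p=np.array(s["tcp_pos"]); R=Ro.from_euler("xyz",s["ee_rot"],degrees=True)
    T=Ro.from_euler("xyz",[180,0,psi],degrees=True)
    print("t",round(s["clock"],2),"tcp",p.round(4),"rot",np.round(s["ee_rot"],2),"F",np.round(s["force"],1),"w",round(s["width"],3),round(s["finger_force"],1))
    print("shift",(R.inv().apply(np.array([x,y,z])-p)/.15).round(4),"turn",((R.inv()*T).as_rotvec()/(np.pi/4)).round(4))
E
python3 - <<'E'
from meas import *
k=box(315,385,155,190)&(W[...,2]>.085)&(W[...,2]<.105);v,u=np.nonzero(k)
Q=W[k];c=Q[:,:2].mean(0);e=np.linalg.svd(Q[:,:2]-c,full_matrices=False)[2][0];print("handle",c,"z",np.median(Q[:,2]),"axis deg",np.degrees(np.arctan2(e[1],e[0])))
# clip: wire contrast vs local bench
bg=cv2.medianBlur(p,21).astype(float).mean(2);dk=bg-p.astype(float).mean(2)
m=(cv2.GaussianBlur(dk,(3,3),0)>6)&box(272,296,170,207)
for r in range(170,207):print("".join("#" if m[r,c] else "." for c in range(268,298)),r)
zs=np.load("side0.npz");q=zs["p"].astype(float);rr=q[...,0]-q[...,2];k=(rr>30)&(uu>245)&(uu<275)&(vv>210)&(vv<235);v,u=np.nonzero(k);print("side coil",k.sum(),u.mean(),v.mean());print("tri coil",tri("top",[277.59,200.93],"side",[u.mean(),v.mean()]))
s=onplane("side",[[u.mean(),v.mean()]],.005);print(s)
nb=(bl<40)&box(183,203,155,179);v,u=np.nonzero(nb);print("stud blob",nb.sum(),u.mean(),v.mean(),u.min(),u.max(),v.min(),v.max(),onplane("top",[[u.mean(),v.mean()]],.115))
plan(.544,-.2846,.2,96)
E
```

```text
handle [ 0.54302724 -0.28517299] z 0.09419721038434692 axis deg -84.04684461754637
.............................. 170
.............................. 171
.............................. 172
.............................. 173
......................##...... 174
................###..###...... 175
................########...... 176
................########...... 177
................########...... 178
.................######....... 179
................#######....... 180
................#######....... 181
...............#######........ 182
..............########........ 183
.............#########........ 184
.............########......... 185
.............########......... 186
.............########......... 187
.............#######.......... 188
.............######........... 189
.............######........... 190
............#######........... 191
...........########........... 192
..........########............ 193
.........#########............ 194
.........###.#####............ 195
........#########............. 196
.......##########............. 197
......###########............. 198
....############.............. 199
....#####..#####.............. 200
.....####..#####.............. 201
.....####..####............... 202
.....##########............... 203
.....#########................ 204
......#######................. 205
.............................. 206
side coil 190 255.8 227.70526315789473
tri coil (array([ 0.46157127, -0.0785597 , -0.02475815]), np.float64(0.0067966008564761815))
[[ 0.44478733 -0.09269626  0.005     ]]
stud blob 49 191.42857142857142 165.51020408163265 188 195 162 169 [[0.53993447 0.16857676 0.115     ]]
t 0.1 tcp [ 0.2389 -0.5224  0.1754] rot [-1.7991e+02 -1.0000e-02  2.4570e+01] F [-0.2 -0.1 -0.7] w 0.999 0.0
shift [ 2.5093 -0.5965 -0.1625] turn [-1.6000e-03 -1.4000e-03 -1.5874e+00]
```

>>> jog_arm(moves=[[[1,-0.24,-0.06,0,0,-0.64,1],[1,-0.24,-0.06,0,0,-0.64,1],[1,-0.24,-0.06,0,0,-0.64,1],[1,-0.24,-0.06,0,0,-0.64,1]]])

```text
clock: 0.5
tcp_pos: [0.3644, -0.4239, 0.1852]
ee_rot: [180.0, -0.2, 53.9]
force: [-0.7, -1.2, 0.4]
width: 1.003
finger_force: 0.0
```

```bash
python3 -c "
from h import *
plan(.544,-.2847,.2,95.95)"
```

```text
t 0.5 tcp [ 0.3644 -0.4239  0.1852] rot [179.97  -0.18  53.88] F [-0.7 -1.2  0.4] w 1.003 0.0
shift [ 1.4559  0.4201 -0.0937] turn [ 0.002  -0.0036 -0.935 ]
```

>>> jog_arm(moves=[[[0.9,0.26,-0.09,0,0,-0.935,1],[0.9,0.26,-0.09,0,0,-0.935,1],[0.9,0.26,-0.09,0,0,-0.935,1],[0.9,0.26,-0.09,0,0,-0.935,1],[0.9,0.26,-0.09,0,0,-0.935,1],[0.9,0.26,-0.09,0,0,-0.935,1],[0.9,0.26,-0.09,0,0,-0.935,1]]])

```text
clock: 1.2
tcp_pos: [0.4722, -0.3426, 0.1983]
ee_rot: [-180.0, -0.0, 95.3]
force: [0.5, 0.0, -0.5]
width: 0.997
finger_force: 0.0
```

```bash
python3 - <<'E'
from h import *
plan(.544,-.2847,.12,95.95)
p,d=optics.grab_frame("side"); np.savez("side1.npz",p=p,d=d)
cv2.imwrite("pics/side1.png",cv2.resize(p[:,:,::-1],(800,600),interpolation=cv2.INTER_CUBIC))
E
```

```text
t 1.2 tcp [ 0.4722 -0.3426  0.1983] rot [-1.7997e+02 -3.0000e-02  9.5280e+01] F [ 0.5  0.  -0.5] w 0.997 0.0
shift [0.3404 0.5126 0.522 ] turn [-0.0006 -0.0007 -0.0149]
```

View pics/side1.png

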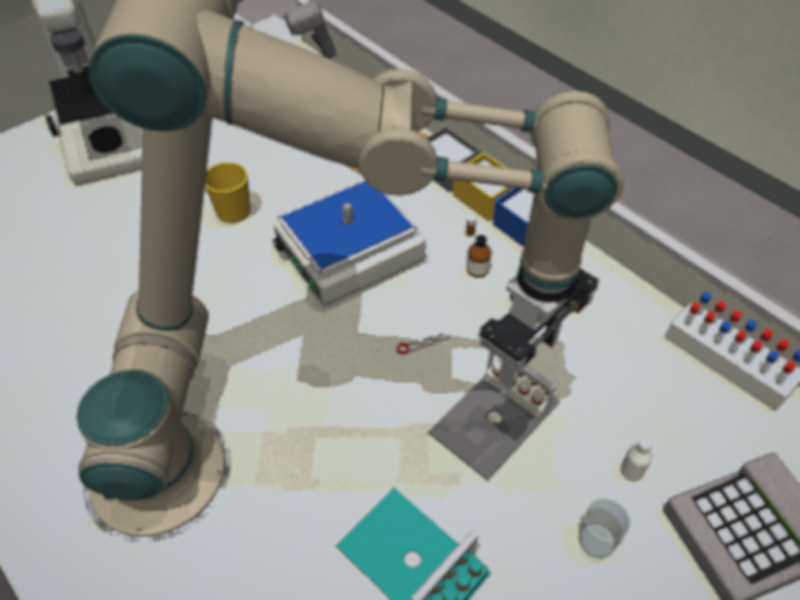

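The side view now shows the stud top at (348,205), the coil at (403,348), the bore at (495,418) and the tray under the gripper. I'll triangulate these.

```bash
python3 - <<'E'
from meas import *
z=np.load("side1.npz");q,d1=z["p"],z["d"];S=cloud("side",d1);S[d1==0]=np.nan
s3=cv2.GaussianBlur(q,(3,3),0).astype(float);rb=s3[...,0]-s3[...,2];gs=s3.mean(2)
def st(n,k):
    v,u=np.nonzero(k);print(n,k.sum(),u.mean().round(2),v.mean().round(2),"cloud",np.nanmedian(S[k],0).round(4));return [u.mean(),v.mean()]
c=st("coil",(rb>25)&box(250,268,214,232));print("tri",tri("top",[277.59,200.93],"side",c),onplane("side",[c],.005))
k=(S[...,2]>.115)&(S[...,2]<.15)&box(212,234,122,150);st("stud depth",k)
nb=(s3[...,2]-s3[...,0]<40)&box(215,231,126,146);b=st("stud blob",nb);v,u=np.nonzero(nb);print(u.min(),u.max(),v.min(),v.max(),onplane("side",[b],.116))
print("pred stud foot/top side",proj("side",[[.5397,.1683,.096],[.5397,.1683,.136]]),"top",proj("top",[[.5397,.1683,.096],[.5397,.1683,.136]]))
w=np.where(box(308,326,260,276),np.clip(gs-115,0,None),0);b=[(uu*w).sum()/w.sum(),(vv*w).sum()/w.sum()];print("bore",b,onplane("side",[b],.003),tri("top",[347.25,195.72],"side",b))
k=(S[...,2]>.088)&(S[...,2]<.102)&(abs(S[...,0]-.544)<.03)&(abs(S[...,1]+.285)<.075);st("handle",k);print(np.percentile(S[k],[5,95],axis=0))
k=(bl>40)&box(145,245,120,220)
E
```

```text
coil 75 257.44 222.27 cloud [ 0.4611 -0.0805  0.0046]
tri (array([ 0.46125064, -0.08022689,  0.00296766]), np.float64(0.0013043408445073722)) [[ 0.4608781  -0.08160804  0.005     ]]
stud depth 48 221.77 134.27 cloud [0.5357 0.1627 0.1299]
stud blob 62 222.19 136.63 cloud [0.5357 0.1615 0.1203]
220 225 131 142 [[0.53845195 0.16469529 0.116     ]]
pred stud foot/top side [[222.13891061 140.54422389]
 [221.37137989 130.95416211]] top [[192.57004382 166.97596372]
 [190.32721806 164.02034971]]
bore [np.float64(316.50197316495667), np.float64(266.36779794790846)] [[ 0.48400507 -0.29416847  0.003     ]] (array([ 4.83944789e-01, -2.92486033e-01,  2.48277539e-04]), np.float64(0.0030854795291985013))
handle 117 344.62 241.4 cloud [ 0.5459 -0.3226  0.0932]
[[ 0.53954584 -0.34936561  0.08920078]
 [ 0.55395107 -0.29481281  0.09660069]]
```

>>> jog_arm(moves=[[[0.34,0.51,0.2,0,0,-0.015,1],[0.34,0.51,0.2,0,0,-0.015,1],[0.34,0.51,0.2,0,0,-0.015,1],[0.34,0.51,0.2,0,0,-0.015,1]]])

```text
clock: 1.65
tcp_pos: [0.5434, -0.2845, 0.1681]
ee_rot: [-179.9, -0.0, 96.1]
force: [-1.0, 0.3, -0.1]
width: 0.998
finger_force: 0.0
```

>>> jog_arm(moves=[[[0,0,0.66,0,0,0,0.5],[0,0,0.66,0,0,0,0.5],[0,0,0.66,0,0,0,0.5],[0,0,0.66,0,0,0,0.5],[0,0,0.66,0,0,0,0.3]]], newtons=45)

```text
clock: 2.15
tcp_pos: [0.5453, -0.2869, 0.0728]
ee_rot: [179.8, 0.2, 96.0]
force: [-0.4, -0.1, 0.7]
width: 0.612
finger_force: 0.0
```

>>> jog_arm(moves=[[[0,0,0,0,0,0,0],[0,0,0,0,0,0,0],[0,0,0,0,0,0,0],[0,0,0,0,0,0,0],[0,0,0,0,0,0,0],[0,0,0,0,0,0,0],[0,0,0,0,0,0,0]]], newtons=45)

```text
clock: 2.85
tcp_pos: [0.5437, -0.2847, 0.0696]
ee_rot: [-180.0, -0.0, 96.1]
force: [0.5, -0.3, 0.6]
width: 0.023
finger_force: 0.0
```

Width 0.023 with no pad force means the bar isn't between the fingers. I'll look at it.

```bash
python3 - <<'E'
from h import *
plan(.544,-.2847,.0696,95.95)
I=[]
for n,(u,v) in(("top",(346,185)),("side",(325,245))):
    p,d=optics.grab_frame(n); np.savez(f"{n}2.npz",p=p,d=d); I.append(cv2.resize(p[v-45:v+45,u-40:u+40,::-1],(400,450),interpolation=cv2.INTER_CUBIC))
cv2.imwrite("pics/g2.png",np.hstack(I))
plan(.544,-.2847,.0696,95.95)
E
```

```text
t 2.85 tcp [ 0.5437 -0.2847  0.0696] rot [-179.99   -0.     96.13] F [ 0.5 -0.3  0.6] w 0.023 0.0
shift [-0.0002  0.002  -0.    ] turn [-0.0001 -0.0001  0.0039]
t 2.95 tcp [ 0.5437 -0.2848  0.0696] rot [-179.99   -0.     96.12] F [ 0.3  0.6 -0.2] w 0.009 0.0
shift [ 0.0002  0.0022 -0.0001] turn [-0.0002 -0.      0.0038]
```

View pics/g2.png

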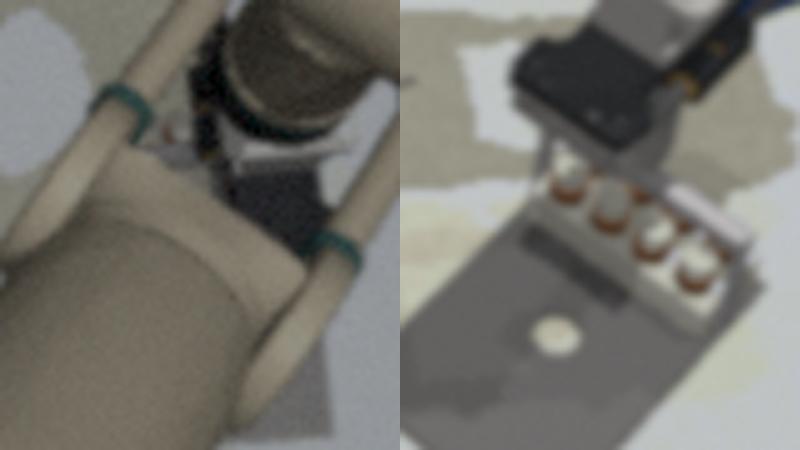

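```bash
python3 - <<'E'
from h import *
for n in("side","top"):
    z=np.load(n+"2.npz");W=cloud(n,z["d"]);W[z["d"]==0]=np.nan
    k=(abs(W[...,0]-.544)<.05)&(abs(W[...,1]+.285)<.075)&(W[...,2]>.062)&(W[...,2]<.2)
    Q=W[k];Q=Q[np.argsort(-Q[:,2])];L=Ro.from_euler("z",-5.95,degrees=True).apply(Q-[.544,-.2847,0])
    print(n,len(L))
    for lo in np.arange(.06,.2,.01):
        a=L[(L[:,2]>=lo)&(L[:,2]<lo+.01)]
        if len(a):print(round(lo,2),len(a),"x",np.percentile(a[:,0],[0,50,100]).round(3),"y",np.percentile(a[:,1],[0,50,100]).round(3))
E
```

```text
side 260
0.06 12 x [-0.008 -0.005  0.005] y [-0.068  0.038  0.063]
0.07 9 x [-0.007 -0.003  0.006] y [-0.068 -0.067  0.059]
0.08 45 x [-0.008 -0.005  0.001] y [-0.068 -0.033  0.003]
0.09 109 x [-0.008 -0.002  0.008] y [-0.068 -0.037  0.001]
0.1 11 x [-0.014 -0.001  0.007] y [-0.06  -0.008 -0.007]
0.11 15 x [-0.014 -0.008  0.01 ] y [-0.009 -0.008 -0.003]
0.12 19 x [-0.015 -0.006  0.01 ] y [-0.009 -0.008 -0.001]
0.13 13 x [-0.014 -0.007  0.009] y [-0.009 -0.008 -0.004]
0.14 13 x [-0.015 -0.005  0.007] y [-0.009 -0.008 -0.006]
0.15 4 x [-0.012 -0.003  0.005] y [-0.009 -0.009 -0.009]
0.16 2 x [-0.016 -0.013 -0.011] y [-0.003 -0.002 -0.   ]
0.17 2 x [-0.015 -0.014 -0.012] y [-0.005 -0.004 -0.004]
0.19 6 x [-0.023 -0.009  0.023] y [-0.033 -0.022 -0.011]
top 50
0.06 3 x [-0.006 -0.006  0.021] y [-0.063  0.008  0.037]
0.07 1 x [-0.006 -0.006 -0.006] y [-0.063 -0.063 -0.063]
0.08 5 x [-0.006 -0.006  0.005] y [0.019 0.025 0.032]
0.09 38 x [-0.006  0.     0.006] y [0.012 0.029 0.047]
0.1 1 x [-0.008 -0.008 -0.008] y [0.011 0.011 0.011]
0.19 2 x [0.016 0.017 0.019] y [0.034 0.035 0.035]
```

```bash
python3 - <<'E'
from h import *
for f,o,psi in(("side1",[.4722,-.3426,.1983],95.3),("side2",[.5437,-.2848,.0696],96.1)):
    z=np.load(f+".npz");W=cloud("side",z["d"]);W[z["d"]==0]=np.nan
    T=Ro.from_euler("xyz",[180,0,psi],degrees=True);L=T.inv().apply((W-o).reshape(-1,3)) # tool frame
    k=(abs(L[:,0])<.06)&(abs(L[:,1])<.1)&(L[:,2]>-.2)&(L[:,2]<.04);L=L[k];print(f)
    for lo in np.arange(-.2,.04,.01):
        a=L[(L[:,2]>=lo)&(L[:,2]<lo+.01)]
        if len(a):print(round(lo,2),len(a),"x",np.percentile(a[:,0],[0,50,100]).round(3),"y",np.percentile(a[:,1],[0,10,50,90,100]).round(3))
E
```

```text
side1
-0.2 67 x [-0.019 -0.001  0.02 ] y [-0.043 -0.042 -0.041 -0.039 -0.03 ]
-0.19 68 x [-0.022 -0.004  0.019] y [-0.043 -0.042 -0.041 -0.032  0.005]
-0.18 245 x [-0.035 -0.009  0.033] y [-0.09  -0.083 -0.046  0.015  0.086]
-0.17 754 x [-0.035 -0.012  0.035] y [-0.091 -0.087 -0.06   0.072  0.091]
-0.16 128 x [-0.035 -0.024  0.033] y [-0.089 -0.088 -0.082  0.066  0.086]
-0.15 241 x [-0.035 -0.026  0.028] y [-0.086 -0.067  0.     0.057  0.088]
-0.14 140 x [-0.035 -0.021  0.033] y [-0.083 -0.081 -0.08   0.051  0.079]
-0.13 31 x [-0.034 -0.011  0.033] y [-0.082 -0.081 -0.08   0.05   0.079]
-0.12 6 x [-0.011 -0.009 -0.008] y [0.047 0.049 0.051 0.056 0.058]
-0.11 4 x [-0.01  -0.008 -0.005] y [0.049 0.049 0.051 0.055 0.056]
-0.1 9 x [-0.005 -0.002  0.009] y [-0.062 -0.061  0.048  0.05   0.051]
-0.09 30 x [-0.011 -0.     0.01 ] y [-0.062 -0.061 -0.059  0.048  0.055]
-0.08 42 x [-0.011 -0.003  0.008] y [-0.061 -0.06  -0.058  0.05   0.059]
-0.07 40 x [-0.011 -0.004  0.009] y [-0.062 -0.061 -0.058  0.05   0.056]
-0.06 43 x [-0.011 -0.006  0.01 ] y [-0.062 -0.06  -0.054  0.051  0.058]
-0.05 40 
[... 1185 characters left out ...]
-0.   ] y [-0.015 -0.014 -0.009  0.006  0.009]
-0.05 16 x [-0.009 -0.008 -0.003] y [-0.014 -0.013 -0.01   0.008  0.01 ]
-0.04 10 x [-0.06  -0.008 -0.007] y [-0.01  -0.007 -0.     0.005  0.007]
-0.03 95 x [-0.06  -0.033  0.001] y [-0.008 -0.007 -0.002  0.004  0.006]
-0.02 35 x [-0.059 -0.028  0.004] y [-0.008 -0.007 -0.005 -0.003 -0.002]
-0.01 2 x [-0.033  0.013  0.059] y [-0.006 -0.006 -0.005 -0.003 -0.003]
0.0 24 x [-0.052  0.005  0.059] y [-0.014 -0.011 -0.005  0.001  0.004]
0.01 166 x [-0.054 -0.01   0.06 ] y [-0.015 -0.011 -0.004  0.004  0.032]
0.02 126 x [-0.056 -0.014  0.059] y [-0.015 -0.012 -0.006  0.016  0.018]
0.03 262 x [-0.06  -0.004  0.06 ] y [-0.018 -0.016 -0.008  0.017  0.038]
```

The reported TCP doesn't match the gripper. In the depth data the real fingertips end about 28 mm short of it along tool z, and the body starts at -125 mm instead of -97 mm. The fingers therefore closed just above the bar and disturbed nothing. From here on I'll treat the real tip height as reported z + 28 mm. Next I'll open, go down 28 mm and grip again.

>>> jog_arm(moves=[[[0,0,0,0,0,0,0.6],[0,0,0,0,0,0,0.6],[0,0,0,0,0,0,0.6],[0,0,0,0,0,0,0.6],[0,0,0,0,0,0,0.6],[0,0,0.19,0,0,0,0.6],[0,0,0.19,0,0,0,0.5],[0,0,0.19,0,0,0,0.3],[0,0,0.19,0,0,0,0]]], newtons=45)

```text
clock: 3.85
tcp_pos: [0.5443, -0.2852, 0.0421]
ee_rot: [179.9, 0.1, 96.1]
force: [0.4, -0.3, -0.0]
width: 0.365
finger_force: 0.0
```

>>> jog_arm(moves=[[[0,0,0,0,0,0,0],[0,0,0,0,0,0,0],[0,0,0,0,0,0,0],[0,0,0,0,0,0,0],[0,0,0,0,0,0,0],[0,0,0,0,0,0,0]]])

```text
clock: 4.45
tcp_pos: [0.5442, -0.285, 0.0418]
ee_rot: [179.9, 0.0, 96.1]
force: [-0.2, -0.0, 3.8]
width: 0.123
finger_force: 45.0
```

>>> jog_arm(moves=[[[0,0,-0.1,0,0,0,0],[0,0,-0.3,0,0,0,0],[0,0,-0.5,0,0,0,0],[0,0,-0.7,0,0,0,0],[0,0,-0.9,0,0,0,0],[0,0,-1,0,0,0,0]]])

```text
clock: 5.05
tcp_pos: [0.5436, -0.2849, 0.1921]
ee_rot: [180.0, 0.0, 96.1]
force: [0.1, -0.4, -6.2]
width: 0.122
finger_force: 45.0
```

```bash
python3 -c "
from h import *
plan(.6,.157,.2318,80.9)"
```

```text
t 5.05 tcp [ 0.5436 -0.2849  0.1921] rot [1.800e+02 2.000e-02 9.612e+01] F [ 0.1 -0.4 -6.2] w 0.122 45.0
shift [ 2.8889  0.6876 -0.266 ] turn [1.000e-04 5.000e-04 3.382e-01]
```

>>> jog_arm(moves=[[[0.2,0.05,-0.08,0,0,0.03,0],[0.4,0.1,-0.16,0,0,0.06,0],[0.6,0.15,-0.24,0,0,0.09,0],[0.8,0.2,-0.26,0,0,0.12,0],[1,0.25,-0.26,0,0,0.15,0]]])

```text
clock: 5.55
tcp_pos: [0.5641, -0.1302, 0.2288]
ee_rot: [-179.8, -0.0, 89.3]
force: [0.2, -0.4, -6.1]
width: 0.119
finger_force: 45.0
```

```bash
python3 -c "
from h import *
plan(.6,.157,.2318,80.9)"
```

```text
t 5.55 tcp [ 0.5641 -0.1302  0.2288] rot [-1.7984e+02 -4.0000e-02  8.9300e+01] F [ 0.2 -0.4 -6.1] w 0.119 45.0
shift [ 1.9177  0.2159 -0.0192] turn [-0.0037 -0.0007  0.1866]
```

>>> jog_arm(moves=[[[0.2,0.02,0,0,0,0.02,0],[0.4,0.04,0,0,0,0.04,0],[0.6,0.07,0,0,0,0.06,0],[0.8,0.09,0,0,0,0.09,0],[1,0.11,0,0,0,0.1,0]]])

```text
clock: 6.05
tcp_pos: [0.5816, 0.0194, 0.2278]
ee_rot: [-179.7, 0.0, 84.8]
force: [0.6, -0.6, -5.6]
width: 0.124
finger_force: 45.0
```

```bash
python3 -c "
from h import *
plan(.6,.157,.2318,80.9)"
```

```text
t 6.05 tcp [0.5816 0.0194 0.2278] rot [-1.7972e+02  2.0000e-02  8.4840e+01] F [ 0.6 -0.6 -5.6] w 0.124 45.0
shift [ 0.9245  0.0394 -0.0274] turn [-0.0063  0.0007  0.0875]
```

>>> jog_arm(moves=[[[0.25,0.01,0,0,0,0.03,0],[0.45,0.02,-0.01,0,0,0.05,0],[0.65,0.03,-0.02,0,0,0.07,0],[0.82,0.04,-0.02,0,0,0.088,0],[0.92,0.04,-0.02,0,0,0.088,0],[0.92,0.04,-0.02,0,0,0.088,0],[0.92,0.04,-0.02,0,0,0.088,0]]])

```text
clock: 6.75
tcp_pos: [0.6008, 0.1539, 0.2321]
ee_rot: [-179.9, 0.2, 80.9]
force: [0.6, -0.6, -5.8]
width: 0.121
finger_force: 45.0
```

```bash
python3 - <<'E'
from h import *
plan(.6,.157,.2318,80.9)
I=[]
for n,(u,v) in(("top",(192,165)),("side",(222,137))):
    p,d=optics.grab_frame(n); np.savez(f"{n}3.npz",p=p,d=d); I.append(cv2.resize(p[v-65:v+65,u-50:u+50,::-1],(400,520),interpolation=cv2.INTER_CUBIC))
cv2.imwrite("pics/g3.png",np.hstack(I))
E
```

```text
t 6.75 tcp [0.6008 0.1539 0.2321] rot [-1.7989e+02  1.5000e-01  8.0930e+01] F [ 0.6 -0.6 -5.8] w 0.121 45.0
shift [ 0.0196 -0.0082  0.0017] turn [-0.0025  0.0034  0.0006]
```

View pics/g3.png

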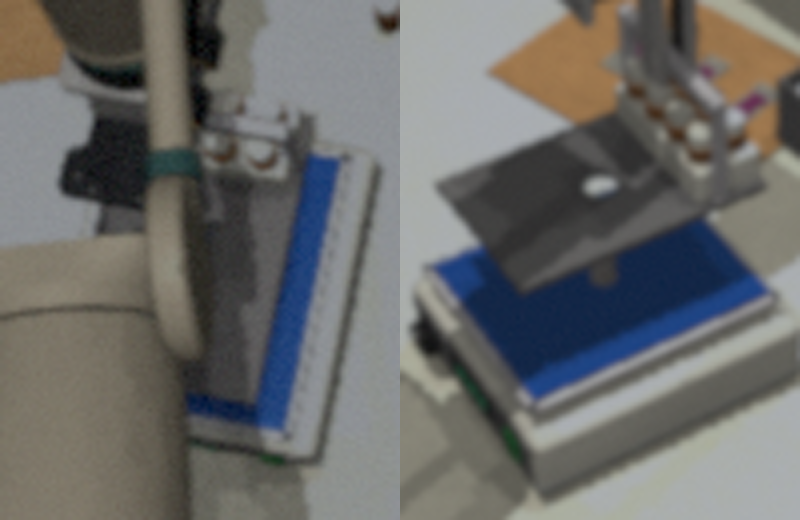

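The tray is held level above the deck with the vials at the back. The side crop shows the bore at (600,185) and the stud below it at (605,265). I'll measure the bore against the stud in that same camera.

```bash
cat >bore.py <<'E'
from h import *
def bore(f,stud=(.5385,.1647),c0=(222,118),lim=110,full=True):
    z=np.load(f);q,d=z["p"],z["d"];S=cloud("side",d);S[d==0]=np.nan
    g=cv2.GaussianBlur(q,(3,3),0).astype(float).mean(2);vv,uu=np.mgrid[:384,:512]
    pl=(g<lim)&(abs(uu-c0[0])<30)&(abs(vv-c0[1])<20)
    P=S[pl];P=P[np.isfinite(P).all(1)];zm=np.median(P[:,2]);
    P=P[(abs(P[:,2]-zm)<.02)]
    for _ in range(3):
        A=np.c_[P[:,:2]-P[:,:2].mean(0),np.ones(len(P))];c=np.linalg.lstsq(A,P[:,2],rcond=None)[0];r=P[:,2]-A@c;m0=P[:,:2].mean(0);P=P[abs(r)<.004]
    print("plate n",len(P),"tilt deg dz/dx,dz/dy",np.degrees(c[:2]).round(2),"z mid",c[2].round(4))
    w=np.where((abs(uu-c0[0])<8)&(abs(vv-c0[1])<6),np.clip(g-lim,0,None),0);b=np.array([(uu*w).sum()/w.sum(),(vv*w).sum()/w.sum()])
    B=onplane("side",[b],c[2]-.003)[0];zz=c[2]-.003+c[:2]@(B[:2]-m0);B=onplane("side",[b],zz)[0]
    print("bore px",b.round(2),B.round(4),"stud-bore",(np.array(stud)-B[:2]).round(4));return B
E
python3 -c "
from bore import *
bore('side3.npz')
bore('side1.npz',c0=(316.5,266.4))"
```

```text
plate n 1270 tilt deg dz/dx,dz/dy [-0.1  -0.98] z mid 0.1965
bore px [221.54 117.77] [0.539  0.1613 0.1935] stud-bore [-0.0005  0.0034]
plate n 1152 tilt deg dz/dx,dz/dy [ 0.25 -0.24] z mid 0.0059
bore px [316.39 266.4 ] [ 0.4837 -0.294   0.003 ] stud-bore [0.0548 0.4587]
```

>>> jog_arm(moves=[[[0.022,-0.007,0.08,0,0,0,0],[0.022,-0.007,0.18,0,0,0,0],[0.022,-0.007,0.28,0,0,0,0],[0.022,-0.007,0.32,0,0,0,0],[0.022,-0.007,0.32,0,0,0,0],[0.022,-0.007,0.32,0,0,0,0]]])

```text
clock: 7.45
tcp_pos: [0.6013, 0.1583, 0.1855]
ee_rot: [180.0, -0.0, 80.9]
force: [-0.1, 0.2, -5.4]
width: 0.123
finger_force: 45.0
```

```bash
python3 - <<'E'
from bore import *
plan(.5991,.1573,.138,80.9)
p,d=optics.grab_frame("side");np.savez("side4.npz",p=p,d=d)
u,v=proj("side",[[.539,.1645,.144]])[0];print(u,v)
bore("side4.npz",c0=(u,v))
z=p[int(v)-10:int(v)+12,int(u)-12:int(u)+13].mean(2).astype(int);print(z[::2])
E
```

```text
t 7.45 tcp [0.6013 0.1583 0.1855] rot [ 1.7996e+02 -1.0000e-02  8.0890e+01] F [-0.1  0.2 -5.4] w 0.123 45.0
shift [-0.0088 -0.0135  0.3165] turn [ 0.0009 -0.0002 -0.0003]
221.8397590125659 129.76600862821763
plate n 1269 tilt deg dz/dx,dz/dy [ 0.14 -0.81] z mid 0.1493
bore px [nan nan] [nan nan nan] stud-bore [nan nan]
[[55 54 53 54 54 55 56 60 67 74 79 78 71 62 57 55 52 51 48 49 47 49 52 62
  72]
 [55 54 54 55 55 53 54 54 55 56 60 67 72 75 68 59 51 49 48 48 48 48 48 49
  54]
 [55 56 55 55 54 55 54 52 53 53 53 54 55 58 58 53 48 49 49 48 47 48 48 49
  51]
 [53 54 53 53 51 51 50 49 49 49 49 49 49 49 48 48 47 48 49 48 46 51 59 68
  73]
 [55 55 53 51 48 48 48 48 48 46 46 45 46 46 45 46 46 46 48 48 51 56 69 76
  74]
 [54 54 54 53 51 50 49 48 46 46 43 45 48 49 46 46 44 46 48 52 55 57 61 63
  62]
 [55 54 54 54 50 51 48 49 47 47 47 53 58 59 57 54 53 54 57 57 57 58 58 60
  59]
 [54 51 50 49 48 49 49 49 47 49 47 48 48 53 55 57 59 59 58 59 59 58 59 59
  64]
 [50 50 48 49 48 49 50 52 54 52 51 52 55 58 57 58 58 59 57 59 59 63 68 75
  84]
 [48 48 48 49 50 53 54 55 58 61 62 62 61 59 59 58 58 59 61 63 70 81 89 93
  95]
 [49 52 53 55 58 59 60 62 63 64 66 65 65 62 60 61 64 70 78 84 90 94 95 96
  96]]bore.py:11: RuntimeWarning: invalid value encountered in scalar divide
  w=np.where((abs(uu-c0[0])<8)&(abs(vv-c0[1])<6),np.clip(g-lim,0,None),0);b=np.array([(uu*w).sum()/w.sum(),(vv*w).sum()/w.sum()])
```

>>> jog_arm(moves=[[[-0.007,-0.006,0.02,0,0,0,0],[-0.007,-0.006,0.06,0,0,0,0],[-0.007,-0.006,0.1,0,0,0,0],[-0.007,-0.006,0.13,0,0,0,0],[-0.007,-0.006,0.13,0,0,0,0]]])

```text
clock: 8.0
tcp_pos: [0.5998, 0.158, 0.1647]
ee_rot: [-180.0, -0.0, 80.9]
force: [0.8, 2.1, -6.9]
width: 0.127
finger_force: 45.0
```

>>> jog_arm(moves=[[[0.007,0.002,0,0,0,0,0],[0.007,0.002,0,0,0,0,0],[0.007,0.002,0,0,0,0,0]]])

```text
clock: 8.3
tcp_pos: [0.6003, 0.1585, 0.1657]
ee_rot: [-180.0, 0.0, 80.9]
force: [-0.2, 0.3, -6.4]
width: 0.123
finger_force: 45.0
```

```bash
python3 -c "
from h import *
plan(.6,.158,.138,80.9)"
```

```text
t 8.3 tcp [0.6003 0.1585 0.1657] rot [-1.800e+02  2.000e-02  8.092e+01] F [-0.2  0.3 -6.4] w 0.123 45.0
shift [-0.0035 -0.0014  0.1849] turn [-0.0001  0.0005  0.0004]
```

Lateral force is near zero, so I'll lower gently to just above contact, 26 mm to go.

>>> jog_arm(moves=[[[0,0,0.03,0,0,0,0],[0,0,0.07,0,0,0,0],[0,0,0.11,0,0,0,0],[0,0,0.14,0,0,0,0],[0,0,0.16,0,0,0,0],[0,0,0.17,0,0,0,0],[0,0,0.17,0,0,0,0]]])

```text
clock: 9.0
tcp_pos: [0.6002, 0.1586, 0.1398]
ee_rot: [-180.0, 0.0, 80.9]
force: [-0.0, 0.7, -5.4]
width: 0.125
finger_force: 45.0
```

>>> jog_arm(moves=[[[0,0,0.005,0,0,0,0],[0,0,0.01,0,0,0,0],[0,0,0.015,0,0,0,0],[0,0,0.015,0,0,0,0]]])

```text
clock: 9.4
tcp_pos: [0.6004, 0.1584, 0.1383]
ee_rot: [180.0, 0.0, 80.9]
force: [0.2, -1.3, -4.3]
width: 0.119
finger_force: 45.0
```

>>> jog_arm(moves=[[[0,0,0.005,0,0,0,0],[0,0,0.01,0,0,0,0],[0,0,0.01,0,0,0,0]]])

```text
clock: 9.7
tcp_pos: [0.6003, 0.1579, 0.1379]
ee_rot: [179.9, 0.1, 80.9]
force: [-3.3, -3.4, 4.6]
width: 0.12
finger_force: 45.0
```

```bash
python3 - <<'E'
from meas import *
P=np.load("deck.npy");r=cv2.minAreaRect(P.astype(np.float32));B=cv2.boxPoints(r)
for i in range(4):
    A,E=B[i],B[(i+1)%4];L=np.linalg.norm(E-A);u=(E-A)/L;s=(P-A)@u;n=(P-A)@[-u[1],u[0]];k=(abs(n)<9)&(s>.12*L)&(s<.88*L)
    v=cv2.fitLine(P[k].astype(np.float32),cv2.DIST_HUBER,0,.01,.01).ravel();print(L,k.sum(),np.degrees(np.arctan2(v[1],v[0]))%90-90)
s=robot.get_state();print(s["tcp_pos"],s["force"])
E
```

```text
202.97081 52 -9.069588
162.93471 42 -9.222099
202.97081 51 -9.176552
162.93468 42 -9.156555
[0.60029332 0.15785882 0.13786767] [-3.2776859  -3.42591605  4.58384636]
```

>>> jog_arm(moves=[[[0,0,-0.004,0,0,0,0.6],[0,0,-0.004,0,0,0,0.6],[0,0,-0.004,0,0,0,0.6],[0,0,-0.004,0,0,0,0.6],[0,0,-0.004,0,0,0,0.6],[0,0,-0.2,0,0,0,0.6],[0,0,-0.5,0,0,0,0.6],[0,0,-0.8,0,0,0,0.6],[0,0,-0.8,0,0,0,0.6]]])

```text
clock: 10.6
tcp_pos: [0.6041, 0.1594, 0.2636]
ee_rot: [179.3, -0.2, 80.9]
force: [0.0, -0.7, -0.5]
width: 0.602
finger_force: 0.0
```

```bash
python3 - <<'E'
from meas import *
# clip leg direction from top0: right (straight) leg edge, local darkness
bg=cv2.medianBlur(p,21).astype(float).mean(2);dk=np.clip(cv2.GaussianBlur(bg-p.astype(float).mean(2),(3,3),0),0,None)
def peak(v):
    # rightmost local max of darkness in row v
    r=dk[v,272:298];best=None
    for i in range(1,len(r)-1):
        if r[i]>=r[i-1] and r[i]>r[i+1] and r[i]>8:
            den=r[i-1]-2*r[i]+r[i+1];best=272+i+.5*(r[i-1]-r[i+1])/den
    return best
R=[(peak(v),v) for v in range(175,199)];R=[q for q in R if q[0]];X=onplane("top",R,.0025)
print(np.c_[np.array(R),X[:,:2]*1000].round(1))
l=cv2.fitLine((X[:,:2]*1000).astype(np.float32),cv2.DIST_HUBER,0,.01,.01).ravel();print("leg yaw",np.degrees(np.arctan2(l[1],l[0]))," pt",l[2:])
a=np.arctan2(l[1],l[0]);a=a if np.cos(a)>0 else a+np.pi
n=np.array([-np.sin(a),np.cos(a)]);print("coil offset from leg (expect +9)",n@(np.array([460.4,-79.86])-l[2:]))
plan(.46,-.08,.22,80.9)
E
```

```text
[[ 290.4  175.   541.8 -117. ]
 [ 290.   176.   538.6 -116.1]
 [ 289.7  177.   535.5 -115.3]
 [ 288.9  178.   532.3 -112.8]
 [ 286.3  179.   529.  -104.9]
 [ 286.9  180.   525.9 -106.7]
 [ 287.   181.   522.8 -107. ]
 [ 286.9  182.   519.7 -106.9]
 [ 286.8  183.   516.6 -106.8]
 [ 286.8  184.   513.5 -106.7]
 [ 286.7  185.   510.4 -106.4]
 [ 286.2  186.   507.3 -104.9]
 [ 285.7  187.   504.2 -103.6]
 [ 283.1  188.   500.9  -95.7]
 [ 283.3  189.   497.8  -96.3]
 [ 283.4  190.   494.8  -96.7]
 [ 283.5  191.   491.7  -97.1]
 [ 283.6  192.   488.6  -97.5]
 [ 283.6  193.   485.5  -97.5]
 [ 283.3  194.   482.4  -96.8]
 [ 283.   195.   479.4  -96. ]
 [ 282.8  196.   476.3  -95.2]
 [ 281.8  197.   473.1  -92.3]
 [ 279.6  198.   469.9  -85.7]]
leg yaw -19.1528  pt [ 506.3913  -103.71119]
coil offset from leg (expect +9) 7.441734110278077
t 10.6 tcp [0.6041 0.1594 0.2636] rot [179.26  -0.24  80.92] F [ 0.  -0.7 -0.5] w 0.602 0.0
shift [-1.7287 -0.7007  0.2744] turn [ 0.0165 -0.0054  0.0004]
```

>>> jog_arm(moves=[[[-1,-0.4,0,0.016,-0.005,-0.9,0.6],[-1,-0.4,0,0.016,-0.005,-0.9,0.6],[-1,-0.4,0,0.016,-0.005,-0.9,0.6],[-1,-0.4,0,0.016,-0.005,-0.9,0.6],[-1,-0.4,0,0.016,-0.005,-0.9,0.6],[-1,-0.4,0,0.016,-0.005,-0.9,0.6]]])

```text
clock: 11.2
tcp_pos: [0.5169, 0.0195, 0.2558]
ee_rot: [-179.2, -0.1, 121.3]
force: [0.5, -0.0, 0.4]
width: 0.597
finger_force: 0.0
```

```bash
python3 -c "
from h import *
plan(.4604,-.0799,.12,161)"
```

```text
t 11.2 tcp [0.5169 0.0195 0.2558] rot [-1.7924e+02 -7.0000e-02  1.2132e+02] F [ 0.5 -0.   0.4] w 0.597 0.0
shift [-0.3715 -0.6541  0.9137] turn [-0.0157 -0.0073 -0.8817]
```

>>> jog_arm(moves=[[[-0.37,-0.65,0.3,0,0,-0.88,0.6],[-0.37,-0.65,0.6,0,0,-0.88,0.6],[-0.37,-0.65,0.91,0,0,-0.88,0.6],[-0.37,-0.65,0.91,0,0,-0.88,0.6],[-0.37,-0.65,0.91,0,0,-0.88,0.6],[-0.37,-0.65,0.91,0,0,-0.88,0.6],[-0.37,-0.65,0.91,0,0,-0.88,0.6],[-0.37,-0.65,0.91,0,0,-0.88,0.6]]])

```text
clock: 12.0
tcp_pos: [0.4627, -0.0789, 0.1219]
ee_rot: [-179.5, -0.4, 160.9]
force: [-0.4, 0.2, 0.7]
width: 0.603
finger_force: 0.0
```

```bash
python3 - <<'E'
from h import *
plan(.4604,-.0799,-.02,161)
for n in("side","top"):
    p,d=optics.grab_frame(n);np.savez(n+"5.npz",p=p,d=d)
p,d=np.load("side5.npz")["p"],np.load("side5.npz")["d"]
W=cloud("side",d);W[d==0]=np.nan;s=robot.get_state()
T=Ro.from_euler("xyz",s["ee_rot"],degrees=True);L=T.inv().apply((W-s["tcp_pos"]).reshape(-1,3))
k=(abs(L[:,0])<.02)&(abs(L[:,1])<.06)&(L[:,2]>-.07)&(L[:,2]<.0);L=L[k]
for lo in np.arange(-.06,0,.003):
    a=L[(L[:,2]>=lo)&(L[:,2]<lo+.003)]
    if len(a):print(round(lo,3),len(a),"x",np.percentile(a[:,0],[0,50,100]).round(4),"y",np.percentile(a[:,1],[0,50,100]).round(4))
E
```

```text
t 12.0 tcp [ 0.4627 -0.0789  0.1219] rot [-179.46   -0.38  160.92] F [-0.4  0.2  0.7] w 0.603 0.0
shift [ 0.006  -0.0026  0.9458] turn [-0.012  -0.0085 -0.0016]
-0.06 4 x [-0.0089  0.0004  0.0106] y [-0.0407 -0.0378  0.0377]
-0.057 8 x [-0.0047  0.0046  0.0107] y [-0.0406 -0.0385  0.0376]
-0.054 9 x [-0.0093 -0.0003  0.0096] y [-0.0405 -0.038  -0.0284]
-0.051 8 x [-0.008   0.0074  0.0099] y [-0.0412 -0.0395  0.0297]
-0.048 12 x [-0.0001  0.0094  0.0116] y [-0.0419 -0.0314  0.0414]
-0.045 8 x [-0.0082  0.0038  0.0105] y [-0.0421 -0.0385  0.0348]
-0.042 6 x [-0.0049  0.0009  0.0106] y [-0.0408 -0.037   0.0385]
-0.039 11 x [-0.003   0.0076  0.0111] y [-0.04   -0.0301  0.0337]
-0.036 3 x [0.0045 0.0084 0.0109] y [-0.0366  0.0298  0.0309]
-0.033 2 x [0.0089 0.0098 0.0107] y [-0.0313  0.0022  0.0357]
-0.03 4 x [-0.0028  0.0024  0.0081] y [0.0291 0.03   0.0315]
```

>>> jog_arm(moves=[[[0.006,-0.003,0.3,-0.012,-0.008,0,0.6],[0.006,-0.003,0.6,-0.012,-0.008,0,0.6],[0.006,-0.003,0.85,-0.012,-0.008,0,0.6],[0.006,-0.003,0.95,-0.012,-0.008,0,0.6],[0.006,-0.003,0.97,-0.012,-0.008,0,0.6],[0.006,-0.003,0.97,-0.012,-0.008,0,0.6]]])

```text
clock: 12.7
tcp_pos: [0.4596, -0.0801, -0.0241]
ee_rot: [-180.0, -0.1, 161.0]
force: [-0.3, 0.5, 0.6]
width: 0.602
finger_force: 0.0
```

```bash
python3 - <<'E'
from h import *
plan(.4604,-.0799,-.026,161)
E
```

```text
t 12.7 tcp [ 0.4596 -0.0801 -0.0241] rot [-1.7999e+02 -1.1000e-01  1.6100e+02] F [-0.3  0.5  0.6] w 0.602 0.0
shift [-0.0048  0.0031  0.0128] turn [-0.0002 -0.0024 -0.    ]
```

>>> jog_arm(moves=[[[-0.005,0.003,0.01,0,0,0,0.6],[-0.005,0.003,0.013,0,0,0,0.5],[-0.005,0.003,0.013,0,0,0,0.1],[-0.005,0.003,0.013,0,0,0,0.1],[-0.005,0.003,0.013,0,0,0,0.1],[-0.005,0.003,0.013,0,0,0,0.1],[-0.005,0.003,0.013,0,0,0,0.1],[-0.005,0.003,0.013,0,0,0,0.1]]], newtons=30)

```text
clock: 13.5
tcp_pos: [0.4599, -0.08, -0.026]
ee_rot: [-180.0, -0.1, 161.0]
force: [-1.4, -0.4, 4.3]
width: 0.25
finger_force: 30.0
```

>>> jog_arm(moves=[[[0,0,-0.05,0,0,0,0.1],[0,0,-0.25,0,0,0,0.1],[0,0,-0.5,0,0,0,0.1],[0,0,-0.75,0,0,0,0.1],[0,0,-1,0,0,0,0.1],[0,0,-1,0,0,0,0.1]]])

```text
clock: 14.1
tcp_pos: [0.4639, -0.0812, 0.1288]
ee_rot: [180.0, 0.5, 161.0]
force: [1.1, 0.1, -0.3]
width: 0.252
finger_force: 30.0
```

```bash
python3 - <<'E'
from h import *
a=np.radians(-9.15);c,s=np.cos(a),np.sin(a);st=np.array([.539,.1672])
for d in(-125,-112,-52):print(d,st+np.array([d*c-9*s,d*s+9*c])/1000)
x,y=st+np.array([-125*c-9*s,-125*s+9*c])/1000
plan(x,y,.16,170.85)
p,d=optics.grab_frame("side");np.savez("side6.npz",p=p,d=d)
u,v=proj("side",[[.49,-.08,.15]])[0].astype(int);print(u,v)
cv2.imwrite("pics/s6.png",cv2.resize(p[v-50:v+50,u-65:u+65,::-1],(780,600),interpolation=cv2.INTER_CUBIC))
E
```

```text
-125 [0.41702175 0.19596294]
-112 [0.42985633 0.19389568]
-52 [0.48909286 0.1843545 ]
t 14.1 tcp [ 0.4639 -0.0812  0.1288] rot [180.     0.48 161.01] F [ 1.1  0.1 -0.3] w 0.252 30.0
shift [ 0.8948  1.6454 -0.2157] turn [-0.0009  0.0107 -0.2186]
265 184
```

View pics/s6.png

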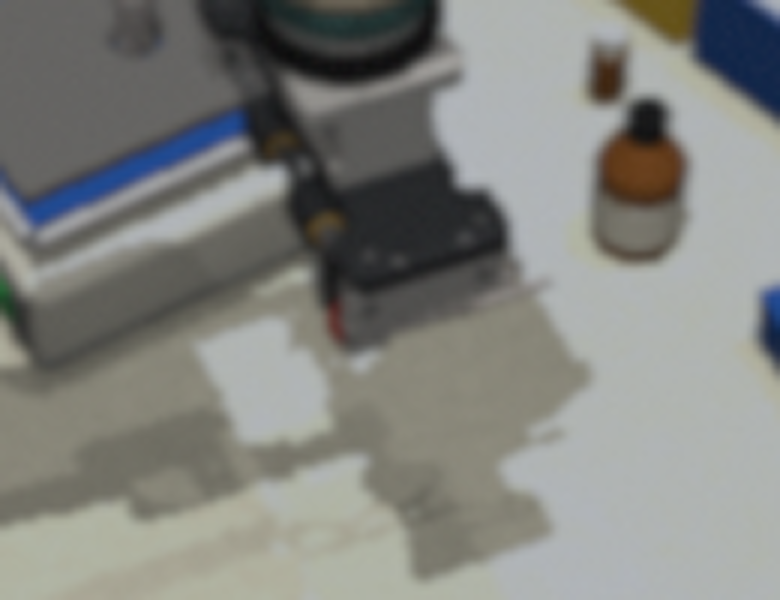

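>>> jog_arm(moves=[[[0.15,0.25,-0.03,0,0.005,-0.04,0.1],[0.3,0.5,-0.06,0,0.01,-0.08,0.1],[0.42,0.75,-0.09,0,0.01,-0.11,0.1],[0.5,0.95,-0.12,0,0.01,-0.13,0.1],[0.53,1,-0.12,0,0.01,-0.14,0.1],[0.53,1,-0.12,0,0.01,-0.14,0.1]]])

```text
clock: 14.75
tcp_pos: [0.4325, 0.0882, 0.1406]
ee_rot: [-180.0, -0.7, 167.5]
force: [-0.2, -0.7, -1.1]
width: 0.256
finger_force: 30.0
```

```bash
python3 - <<'E'
from h import *
plan(.417,.196,.14,170.85)
z=np.load("side6.npz");S=cloud("side",z["d"])
print("pred nose px (291.7,181.2 seen)",proj("side",[[.5453,-.1183,.1573],[.545,-.118,.15]]),S[179:184,289:294,2].round(3))
E
```

```text
t 14.75 tcp [0.4325 0.0882 0.1406] rot [-179.96   -0.73  167.46] F [-0.2 -0.7 -1.1] w 0.256 30.0
shift [0.2566 0.6789 0.0068] turn [-0.0004 -0.0163 -0.0753]
pred nose px (291.7,181.2 seen) [[290.19213129 180.22865589]
 [289.89531004 181.99014871]] [[-0.001 -0.002 -0.001 -0.003 -0.005]
 [-0.001  0.002  0.16  -0.001 -0.003]
 [ 0.159  0.158  0.158  0.002  0.001]
 [ 0.156 -0.004 -0.004 -0.001 -0.001]
 [-0.002 -0.002  0.001 -0.001 -0.002]]
```

>>> jog_arm(moves=[[[0.1,0.25,0,0,0,-0.03,0.1],[0.18,0.45,0,0,0,-0.05,0.1],[0.24,0.6,0,0,0,-0.07,0.1],[0.257,0.679,0,0,0,-0.075,0.1],[0.257,0.679,0,0,0,-0.075,0.1],[0.257,0.679,0,0,0,-0.075,0.1],[0.257,0.679,0,0,0,-0.075,0.1]]])

```text
clock: 15.45
tcp_pos: [0.4188, 0.1941, 0.1421]
ee_rot: [180.0, -0.6, 170.6]
force: [0.5, -0.4, -0.0]
width: 0.253
finger_force: 30.0
```

```bash
python3 - <<'E'
from h import *
plan(.417,.196,.0775,170.85)
E
```

```text
t 15.45 tcp [0.4188 0.1941 0.1421] rot [179.99  -0.6  170.59] F [ 0.5 -0.4 -0. ] w 0.253 30.0
shift [0.0095 0.0103 0.4306] turn [ 0.0002 -0.0133 -0.0057]
```

>>> jog_arm(moves=[[[0.01,0.01,0.1,0,-0.013,-0.006,0.1],[0.01,0.01,0.22,0,-0.013,-0.006,0.1],[0.01,0.01,0.34,0,-0.013,-0.006,0.1],[0.01,0.01,0.4,0,-0.013,-0.006,0.1],[0.01,0.01,0.423,0,-0.013,-0.006,0.1],[0.01,0.01,0.423,0,-0.013,-0.006,0.1],[0.01,0.01,0.423,0,-0.013,-0.006,0.1]]])

```text
clock: 16.15
tcp_pos: [0.4175, 0.1974, 0.0795]
ee_rot: [179.9, 0.1, 170.9]
force: [-0.2, -0.9, 0.2]
width: 0.256
finger_force: 30.0
```

```bash
python3 - <<'E'
from h import *
plan(.417,.196,.0765,170.85)
I=[]
for n in("top","side"):
    p,d=optics.grab_frame(n);np.savez(n+"7.npz",p=p,d=d)
    u,v=proj(n,[[.51,.175,.11]])[0].astype(int);print(n,u,v,proj(n,[[.539,.1672,.102],[.539,.1672,.136]]))
    I.append(cv2.resize(p[v-38:v+37,u-25:u+25,::-1],(400,600),interpolation=cv2.INTER_CUBIC))
cv2.imwrite("pics/g7.png",np.hstack(I))
E
```

```text
t 16.15 tcp [0.4175 0.1974 0.0795] rot [1.7991e+02 7.0000e-02 1.7094e+02] F [-0.2 -0.9  0.2] w 0.256 30.0
shift [ 0.0017 -0.0097  0.0203] turn [0.0021 0.0016 0.0019]
top 188 176 [[192.60937284 166.79172235]
 [190.70367125 164.27451662]]
side 212 140 [[222.07530966 139.43358946]
 [221.42134166 131.25726928]]
```

View pics/g7.png

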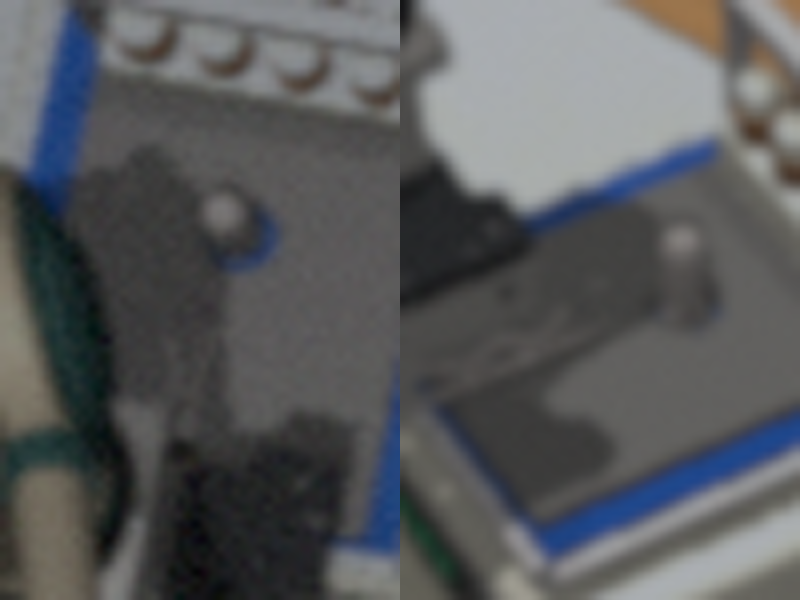

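The tray sits flat over the stud. Side-crop positions are stud (685,270) and clip wires around (500,340), dim in the shadow. I'll measure the legs against the stud using depth.

```bash
cat >leg.py <<'E'
from h import *
def local(n,f,st):
    z=np.load(f);W=cloud(n,z["d"]);W[z["d"]==0]=np.nan
    return Ro.from_euler("z",9.15,degrees=True).apply((W-[*st,.102]).reshape(-1,3))*1000
if __name__=="__main__":
  import sys
  f=sys.argv[1]
  for n,st in(("top",(.5399,.1686)),("side",(.5385,.1647))):
    L=local(n,n+f+".npz",st)
    k=(abs(L[:,1])<45)&(L[:,0]>-90)&(L[:,0]<40)
    Q=L[k]
    pl=Q[(abs(Q[:,1])<45)&(abs(Q[:,2])<2)];print(n,"plate z",np.median(pl[:,2]).round(2))
    s=Q[(Q[:,2]>14)&(Q[:,2]<36)&(np.hypot(Q[:,0],Q[:,1])<18)];print(" stud pts",len(s),"x",np.percentile(s[:,0],[2,50,98]).round(1),"y",np.percentile(s[:,1],[2,50,98]).round(1))
    l=Q[(Q[:,2]>3)&(Q[:,2]<14)&(Q[:,0]<-14)]
    for a in range(-90,-10,6):
        m=l[(l[:,0]>=a)&(l[:,0]<a+6)]
        if len(m):print("  x",a,"y",np.sort(m[:,1]).round(1).tolist(),"z",np.median(m[:,2]).round(1))
E
python3 leg.py 7
```

```text
top plate z 0.01
 stud pts 43 x [-9.2 -2.5  6.9] y [-10.8  -3.5   6.3]
  x -84 y [-23.9] z 3.1
  x -78 y [-36.7, -2.4, -2.4, -0.3, -0.3] z 8.7
  x -72 y [-44.0, -29.5, -26.6, -21.2, -15.4, -13.0, -6.7, -3.1, -1.3, -0.8, 1.7, 8.4, 10.9, 13.8, 17.2] z 5.3
  x -66 y [-29.1, -19.8, -12.0, -2.4, 2.9, 5.2, 5.7, 7.8, 9.2, 12.0, 13.0, 24.2, 24.9] z 6.7
  x -60 y [-38.6, -33.1, -32.9, -21.3, -18.9, -7.3, -2.5, -1.3, 1.7, 1.8, 3.4, 6.6, 7.2, 16.3] z 5.5
  x -54 y [-43.4, -40.7, -40.2, -37.2, -34.7, -31.4, -22.9, -14.3, -11.6, -11.6, -5.6, -5.2, -2.6, -0.8, 0.1, 5.2, 5.8, 8.4, 8.8, 11.7, 12.3, 29.9] z 5.1
  x -48 y [-30.5, -24.6, -1.6, -1.1, 0.5, 0.7, 4.1, 7.6, 8.6, 10.6, 12.9, 16.2, 28.2, 30.3, 34.1] z 5.5
  x -42 y [-41.4, -22.7, -12.1, -8.3, -3.3, -1.1, 5.7, 9.2, 13.4, 15.1, 17.7, 24.0, 26.3, 32.4] z 4.8
  x -36 y [-42.9, -42.7, -36.7, -36.3, -30.7, -28.4, -13.2, -7.6, -2.3, 1.1, 10.5, 39.2, 40.2] z 4.3
  x -30 y [-41.5, -38.4, -32.3, -27.1, -26.0, -6.2, 31.4, 40.6] z 4.0
  x -24 y [-43.4, -43.1, -27.6, -25.6, -11.2, 7.2, 10.3, 33.7, 37.0, 41.9] z 4.2
  x -18 y [-44.3, 1.8, 5.1, 16.4] z 4.5
side plate z -0.25
 stud pts 40 x [-10.   -3.2   7. ] y [-8.  -3.8  7.6]
  x -90 y [0.0, 0.7, 1.9, 9.0, 9.1, 16.2] z 7.3
  x -84 y [-0.7, 1.1, 2.9, 4.7, 8.9, 10.7, 11.0, 12.9] z 7.6
  x -78 y [-6.6, 1.7, 2.5, 7.2, 11.5, 13.3, 13.7, 18.1] z 4.9
  x -72 y [-3.1, -0.2, 3.2, 3.8, 9.1, 11.8, 13.9, 14.1, 17.4] z 6.2
  x -66 y [-33.7, -11.6, -4.4, 4.1, 5.2, 8.1, 10.7] z 5.6
  x -60 y [2.0, 2.8, 6.9, 7.3, 7.7, 9.1, 12.9] z 6.2
  x -54 y [-25.8, -17.6, 1.5, 3.8, 5.2, 6.1, 9.7, 10.6, 12.6, 15.0, 20.1] z 5.4
  x -48 y [-11.5, 2.2, 2.9, 5.1, 13.8, 14.5, 17.2] z 6.0
  x -42 y [1.2, 4.6] z 5.8
  x -36 y [-38.8, -34.9, -5.7, 5.2] z 4.6
  x -30 y [-32.2, 10.9] z 4.2
  x -24 y [-37.4, -35.7, -10.8] z 4.2
  x -18 y [7.5, 16.4] z 3.1
```

```bash
python3 - <<'E'
from h import *
for n in("top","side"):
    F=[optics.grab_frame(n) for _ in range(14)]
    D=np.stack([f[1] for f in F]);D[D==0]=np.nan
    np.savez(n+"8.npz",p=np.mean([f[0] for f in F],0),d=np.nan_to_num(np.nanmedian(D,0)))
E
sed -i 's/Q\[:,2\]>3)/Q[:,2]>4)/' leg.py; python3 leg.py 8; python3 -c "
from h import *
plan(.417,.196,.0765,170.85)"
```

```text
top plate z -0.02
 stud pts 45 x [-9.2 -1.3  6.9] y [-10.7  -3.3   7. ]
  x -84 y [-2.7] z 4.1
  x -78 y [-2.5, -2.1, -0.0, 0.6] z 7.4
  x -72 y [-1.6, -1.1, 1.5, 8.0, 10.2, 11.1] z 7.5
  x -66 y [-2.7, -2.5, -0.2, 0.3, 6.0, 6.4, 8.5] z 7.2
  x -60 y [-1.9, -1.4, 0.8, 3.9, 4.3, 7.1, 7.7] z 7.6
  x -54 y [-2.9, -2.7, -0.7, -0.3, 5.2, 8.0, 9.2, 11.9] z 6.8
  x -48 y [-2.4, -1.6, 0.7, 1.8, 9.7, 10.8, 12.5, 13.1] z 6.9
  x -42 y [-2.6, -1.0, 0.0] z 5.3
  x -36 y [-2.1] z 4.9
side plate z -0.65
 stud pts 49 x [-9.4 -2.2  8.8] y [-7.  -2.2  7.3]
  x -90 y [1.4, 1.9, 3.9, 7.7, 7.8, 9.8] z 6.6
  x -84 y [0.4, 4.1, 9.8, 13.3, 13.5] z 6.3
  x -78 y [0.7, 1.1, 3.0, 4.0, 13.4, 14.7, 15.6] z 6.1
  x -72 y [2.0, 3.5, 4.9, 13.2, 14.6, 14.7, 18.0] z 5.6
  x -66 y [0.3, 1.6, 2.7, 9.1, 10.5, 11.9, 14.5] z 5.7
  x -60 y [0.9, 2.5, 2.7, 7.4, 7.6, 9.5, 11.9] z 5.9
  x -54 y [0.9, 1.8, 3.0, 10.8, 11.0, 12.6] z 5.8
  x -48 y [0.5, 1.2, 3.0, 4.4, 13.4, 15.4, 16.1] z 6.2
  x -42 y [2.9, 3.4] z 5.5
  x -36 y [0.8] z 5.4
t 17.65 tcp [0.4167 0.1974 0.0789] rot [179.93   0.   170.95] F [ 0.2 -0.2 -0.6] w 0.252 30.0
shift [-0.0034 -0.0091  0.016 ] turn [0.0015 0.     0.0023]
```

>>> jog_arm(moves=[[[0,-0.005,0.006,0.0015,0,0.002,0.1],[0,-0.009,0.013,0.0015,0,0.002,0.1],[-0.04,-0.009,0.013,0.0015,0,0.002,0.1],[-0.08,-0.009,0.013,0.0015,0,0.002,0.1],[-0.12,-0.009,0.013,0.0015,0,0.002,0.1],[-0.12,-0.009,0.013,0.0015,0,0.002,0.1],[-0.12,-0.009,0.013,0.0015,0,0.002,0.1]]])

```text
clock: 18.35
tcp_pos: [0.4344, 0.1932, 0.0768]
ee_rot: [-180.0, -0.0, 170.8]
force: [-0.7, 0.2, -0.9]
width: 0.252
finger_force: 30.0
```

```bash
python3 - <<'E'
from h import *
plan(.4891,.1844,.0768,170.85)
E
```

```text
t 18.35 tcp [0.4344 0.1932 0.0768] rot [-1.7999e+02 -2.0000e-02  1.7084e+02] F [-0.7  0.2 -0.9] w 0.252 30.0
shift [-0.3691  0.0004  0.    ] turn [-0.0001 -0.0005 -0.0003]
```

>>> jog_arm(moves=[[[-0.03,0,0,0,0,0,0.1],[-0.06,0,0,0,0,0,0.1],[-0.09,0,0,0,0,0,0.1],[-0.12,0,0,0,0,0,0.1],[-0.12,0,0,0,0,0,0.1]]])

```text
clock: 18.85
tcp_pos: [0.453, 0.1904, 0.077]
ee_rot: [180.0, 0.0, 170.8]
force: [0.6, 0.3, -0.5]
width: 0.249
finger_force: 30.0
```

>>> jog_arm(moves=[[[-0.03,0,0,0,0,0,0.1],[-0.06,0,0,0,0,0,0.1],[-0.09,0,0,0,0,0,0.1],[-0.11,0,0,0,0,0,0.1],[-0.11,0,0,0,0,0,0.1]]])

```text
clock: 19.35
tcp_pos: [0.4689, 0.1884, 0.0769]
ee_rot: [179.9, 0.0, 170.9]
force: [-1.2, 3.5, -0.0]
width: 0.247
finger_force: 30.0
```

```bash
python3 - <<'E'
from h import *
plan(.4891,.1844,.0768,170.85)
E
```

```text
t 19.35 tcp [0.4689 0.1884 0.0769] rot [1.7993e+02 1.0000e-02 1.7086e+02] F [-1.2  3.5 -0. ] w 0.247 30.0
shift [-0.1375 -0.0051  0.0005] turn [0.0015 0.0003 0.0002]
```

>>> jog_arm(moves=[[[-0.03,0,0,0,0,0,0.1],[-0.06,0,0,0,0,0,0.1],[-0.09,0,0,0,0,0,0.1],[-0.09,0,0,0,0,0,0.1]]])

```text
clock: 19.75
tcp_pos: [0.4854, 0.1857, 0.0777]
ee_rot: [179.9, 0.4, 170.9]
force: [3.4, 2.3, -0.3]
width: 0.251
finger_force: 30.0
```

>>> jog_arm(moves=[[[-0.02,0,0,0,0,0,0.1],[-0.04,0,0,0,0,0,0.1],[-0.04,0,0,0,0,0,0.1]]])

```text
clock: 20.05
tcp_pos: [0.4881, 0.1843, 0.077]
ee_rot: [-180.0, 0.0, 170.9]
force: [2.6, 2.0, -1.3]
width: 0.251
finger_force: 30.0
```

>>> jog_arm(moves=[[[-0.01,0,0,0,0,0,0.1],[-0.02,0,0,0,0,0,0.1],[-0.02,0,0,0,0,0,0.1]]])

```text
clock: 20.35
tcp_pos: [0.4891, 0.1843, 0.0765]
ee_rot: [-180.0, -0.2, 170.8]
force: [-2.1, 2.9, -1.0]
width: 0.252
finger_force: 30.0
```

>>> jog_arm(moves=[[[-0.01,0,0,0,0,0,0.1],[-0.015,0,0,0,0,0,0.1],[-0.015,0,0,0,0,0,0.1]]])

```text
clock: 20.65
tcp_pos: [0.4901, 0.1845, 0.0763]
ee_rot: [180.0, -0.3, 170.8]
force: [-4.2, 4.7, 0.4]
width: 0.254
finger_force: 30.0
```

>>> jog_arm(moves=[[[-0.01,0,0,0,0,0,0.1],[-0.02,0,0,0,0,0,0.1],[-0.02,0,0,0,0,0,0.1]]])

```text
clock: 20.95
tcp_pos: [0.4911, 0.1848, 0.076]
ee_rot: [180.0, -0.5, 170.8]
force: [-7.3, 6.6, 0.8]
width: 0.252
finger_force: 30.0
```

```bash
python3 - <<'E'
from h import *
plan(.4891,.1844,.0768,170.85)
E
```

```text
t 20.95 tcp [0.4911 0.1848 0.076 ] rot [179.95  -0.52 170.83] F [-7.3  6.6  0.8] w 0.252 30.0
shift [ 0.013  -0.0047 -0.0052] turn [ 0.0011 -0.0115 -0.0005]
```

>>> jog_arm(moves=[[[0.01,0.006,0,0,0,0,0.1],[0.02,0.012,0,0,0,0,0.1],[0.02,0.012,0,0,0,0,0.1]]])

```text
clock: 21.25
tcp_pos: [0.4913, 0.1855, 0.0765]
ee_rot: [-179.9, -0.2, 170.9]
force: [-3.4, 3.1, -0.8]
width: 0.253
finger_force: 30.0
```

>>> jog_arm(moves=[[[0,0,0,0,0,0,0.5],[0,0,0,0,0,0,0.5],[0,0,0,0,0,0,0.5],[0,0,0,0,0,0,0.5],[0,0,-0.2,0,0,0,0.5],[0,0,-0.5,0,0,0,0.5],[0,0,-0.8,0,0,0,0.5],[0,0,-1,0,0,0,0.5]]])

```text
clock: 22.05
tcp_pos: [0.4945, 0.1856, 0.2305]
ee_rot: [179.9, 0.3, 170.8]
force: [0.2, 0.2, 0.5]
width: 0.498
finger_force: 0.0
```

>>> jog_arm(moves=[[[1,-0.5,0,0,0,0,0.5],[1,-1,0,0,0,0,0.5],[1,-1,0,0,0,0,0.5],[1,-1,0,0,0,0,0.5],[1,-1,0,0,0,0,0.5],[1,-1,0,0,0,0,0.5]]])

```text
clock: 22.65
tcp_pos: [0.3198, 0.0602, 0.2274]
ee_rot: [-180.0, 0.1, 170.7]
force: [-0.1, -0.0, -0.8]
width: 0.5
finger_force: 0.0
```

```bash
python3 - <<'E'
from h import *
plan(.4,.0,.2,170.85)
I=[]
for n in("top","side"):
    F=[optics.grab_frame(n) for _ in range(10)]
    D=np.stack([f[1] for f in F]);D[D==0]=np.nan
    p=np.mean([f[0] for f in F],0);np.savez(n+"9.npz",p=p,d=np.nan_to_num(np.nanmedian(D,0)))
    u,v=proj(n,[[.52,.175,.11]])[0].astype(int)
    c=p[v-38:v+37,u-25:u+25,::-1];I.append(cv2.resize(np.clip((c/255.)**.7*255,0,255).astype(np.uint8),(400,600),interpolation=cv2.INTER_CUBIC))
cv2.imwrite("pics/g9.png",np.hstack(I))
E
python3 leg.py 9
```

```text
t 22.65 tcp [0.3198 0.0602 0.2274] rot [-1.7997e+02  1.2000e-01  1.7070e+02] F [-0.1 -0.  -0.8] w 0.5 0.0
shift [-0.592  -0.3094  0.1842] turn [-0.0007  0.0026 -0.0034]
top plate z -0.02
 stud pts 45 x [-9.4 -1.1  6.5] y [-10.5  -3.4   6.9]
  x -66 y [3.0, 6.3, 8.7, 12.1] z 9.4
  x -60 y [-1.3, 0.6, 1.2, 1.4, 3.5, 7.3, 9.4, 12.5, 15.1, 15.6, 18.5, 19.2] z 9.4
  x -54 y [-2.9, -1.0, -0.4, 16.6, 17.2, 17.6, 19.9, 20.4] z 9.0
  x -48 y [-2.5, -0.0, 0.7, 1.2, 4.1, 7.2, 10.9, 15.6, 15.8, 18.4] z 8.5
  x -42 y [-0.4, 4.4, 7.4, 10.4, 13.4, 16.0, 17.4] z 9.5
  x -36 y [-2.0, 15.4, 16.0, 18.1] z 5.1
  x -30 y [-0.7, -0.1, 11.8, 14.5] z 4.3
  x -24 y [0.4, 1.0, 9.6, 10.2, 12.5] z 4.6
  x -18 y [-1.4, -0.5, 1.7, 5.1, 7.9] z 4.7
side plate z -0.53
 stud pts 49 x [-9.6 -2.1  8.5] y [-7.1 -2.6  7.7]
  x -66 y [8.4, 15.0] z 8.1
  x -60 y [1.7, 3.7, 4.0, 5.7, 6.4, 12.0, 16.4, 18.0, 19.5, 20.3] z 8.4
  x -54 y [1.5, 2.5, 4.4, 19.6, 20.6, 22.2, 23.2] z 8.1
  x -48 y [2.3, 3.1, 3.1, 3.6, 6.2, 12.7, 16.7, 18.2, 20.0, 20.3, 21.9] z 8.8
  x -42 y [2.7, 8.3, 14.3, 14.8] z 8.6
  x -36 y [3.7, 5.4, 19.8, 20.7] z 4.4
  x -30 y [1.9, 18.2] z 4.5
  x -24 y [2.1, 14.9] z 4.6
  x -18 y [9.1] z 5.4
```

View pics/g9.png

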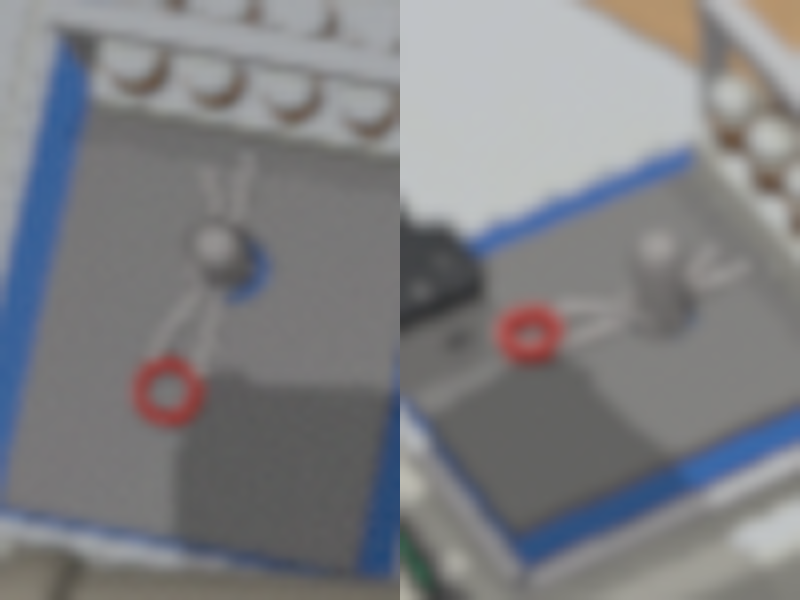

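The last view shows the clip home: its coil is 52 mm in front of the stud axis, both legs come out behind the stud at (225,185), and the tray is flat and square. The arm is clear, so I'm handing it in.

```bash
python3 -c "
from cell import robot
print(robot.finish_job())"
```

```text
the job is handed in; nothing more can be done
None
```

The job is handed in: the tray is flat and square over the stud with the vials at the back, and the clip measures fully home (coil 52 mm from the stud axis) at about 23 s; the reported TCP sat about 28 mm beyond the real fingertips, so my first grip closed on air just above the handle, and I corrected for that from then on.

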